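# Switch off the ultrasonic bath and hang up the ear defenders

## Robot

A 6-joint arm with a two-finger parallel gripper is mounted at the origin on the work surface. World frame = base frame: x ahead of the robot, y to its left, z up, the work surface at z = 0. Lengths are in mm, angles in rad, forces in N, time in s.
With the tool pointing down it reaches from about 425 to 925 mm from the base axis. Payload 12.5 kg.
Tool frame: the origin (TCP) lies midway between the tips of the shut fingers; the grasp point (between the pads) lies 19 mm behind it; z points along the fingers, y is the line along which they close (so a half turn about z gives the same grasp; the last joint's range is limited). The gripper opens to 85 mm and grips with 20 to 120 N. Pads are 22 mm wide; open, the fingers measure 114 mm over their backs; the gripper's body (76 mm by 85 mm) begins 54 mm behind the grasp point. The pads swing forward as they close: fully open they stand 13 mm farther back than shut.
Start: joints at [1.183, 0.491, 1.559, -0, 1.092, -0.106], TCP at [173.786, 600.372, 203.827] pointing down, gripper open.
Joint ranges: [-3.1, 3.1], [-0.84, 2.19], [0.05, 2.79], [-1.13, 4.28], [0.06, 2.93], [-2.69, 2.69]. Speed limits (rad/s): [2.22, 2.22, 2.79, 3.14, 3.14, 3.14].

## Interface

Orientations are given as a rotation vector (axis times angle).
In Python, from station import manip gives the robot as it stands.
- The arm moves only by the tool arm_command, never from a script. Its argument "plan" is one flat list of numbers, 4 for each row, row after row: the shift along the tool's x, y, z in cm, then the turn about the tool's z in degrees. A call has 1 to 20 rows; each row is the pose to reach, as a shift and turn from the pose commanded when the call began, along the tool's axes at that moment; what a row does not reach only later rows make up. A row lasts 1/10 s, in which the tool goes at most 50 mm and 8.59 degrees, less where a joint would pass 70% of its speed; a pose out of reach is approached as far as the arm can. A call with a gripper value outside its range is refused whole. "fingers" is the opening, from -1 (shut) to 1 (fully open), set as the call begins (left out, the last holds). The fingers move at their own pace and stop on an object; "grip_force" is the grip in N (left out, the last holds). Time passes only in rows, so rows that repeat a pose let the fingers close. It gives the time, the measured TCP pose, the force, the opening and the grip force at its end, in the units of the state.
- manip.get_state(): the state, without advancing time (a new reading comes with each control period).
- manip.read_camera(name): name is "side" or "top"; returns a dict with "color" (480x640x3 uint8, red, green, blue), "mtx" (3x3 intrinsics, pixels), "D" ([k1, k2, p1, p2, k3] as OpenCV has them; the pictures are not rectified), "extrinsics" (4x4, takes a point from world to camera coordinates). Camera axes: x right, y up, looking along -z (the intrinsics and any distortion apply to the point x, -y, -z); pixel columns grow to the right and rows downward; lengths in mm; the calibration is good to about 2 mm. A picture is of the moment at which its call begins. There is no depth.
- manip.sign_off(): hands the job in; it is judged then, once.
The state is a dict: "t": time; "qpos": joint angles; "qd": joint speeds; "effort": joint torques, N m; "position": TCP position; "ee_rot": TCP orientation; "ft_force": force on the tool from outside, world axes, zero at the start; "wrist_torque": the same for the moment, N m; "finger_gap": finger opening in mm; "grasp_force": force on a finger pad.
Only numpy, scipy, OpenCV 4.12 (cv2) and the standard library are available. Lean on these libraries where they do the work, as an engineer would, in place of code of your own. Each camera call takes 0.05 s, during which the arm holds its last target. There are 200 camera calls.

## Task

The sonication is finished: first silence the ultrasonic bath by turning its power knob fully anticlockwise to the off stop. Then hang the ear defenders that stand on the bench over the cross rod of the lab frame, in the free space beside the pair already hanging there: headband square across the rod, one cup on each side, let down gently until the rod carries them (not dropped or pressed) and left hanging at rest. Leave the other pair and everything else on the bench where it is.

Things in the scene. Friction and masses are not known exactly. Their poses are not given: they have to be found in the camera images.
- muffs: Loose ear defenders: two boxy grey cups on a stiff black headband arch, rigid, 0.17-0.34 kg, standing on their cups, band up. Origin: centre of the underside; z up, x from cup to cup, y across the band. 177 (x) x 70 (y) x 140 (z) mm; cups 80 mm tall, 90 mm gap between them. Centre of mass about 49 mm up. Lets itself be held from above by the crown pad (see muffs_crown).
- muffs_crown (a point): Middle of the flat underside of the ear defenders' crown pad, 122 mm above their origin, same axes: this rests on the rod. The rubber pad, under the middle of the band, is 60 mm long (x), 30 mm wide (y), 14 mm thick (z = 122 to 136 mm); the 24 mm wide band covers it, top at 140 mm. Grip it from above across its 30 mm width, fingertips not below its underside.
- frame: Fixed lab frame: two 12 mm steel uprights 230 mm tall at y = -180 and 180 mm, each on a foot 100 x 85 x 12 mm, and a horizontal 12 mm cross rod clamped to both by bossheads (34 mm cubes). Origin: on the bench midway; y along the rod, z up; the rod lies above x = 0. Its height varies and is NOT reported: rod axis 145 to 195 mm above the bench. Hang within 140 mm of the middle.
- hung (a joint): Where along the cross rod the other, identical pair of ear defenders already hangs: y of its middle in frame, m, from -0.1 to 0.1. It takes up 35 mm of the rod on either side of that, cups in front and behind; the larger free part is on one side or the other of it. It slides if pushed.
- power_grip (a point): Power knob of the ultrasonic bath (white casing, steel lid, 300 mm wide, 218 mm high, on the robot's left) on its grey console, which slopes 0.6 rad towards the robot. Point on the knob's axis, 7 mm below the top of its grip bar; z: the axis, out of the console; x: along the bar, white pointer at -x. Bar 42 (x) x 14 (y) mm, 30 mm tall over a 44 mm skirt; console face 37 mm below the point.
- power (a joint): Angle of the power knob, rad: 0 is the off stop, fully anticlockwise seen from above the console; it grows clockwise, up to 4.5. Stiff friction of about 0.04 N m, no spring; it stays where it is left. Turn it down to 0 (more than one grasp may be needed).
- spanner: Bystander: steel open-ended spanner, 150 mm, lying; origin at the centre of its underside. To be left alone.
- vials: Bystander: white tray of capped vials, 80 x 120 x 49 mm; origin at the centre of its underside. To be left alone.
- jar: Bystander: small jar, 48 mm wide, 85 mm tall; origin at the centre of its underside. To be left alone.
- tips: Bystander: box of pipette tips, 122 x 84 x 67 mm; origin at the centre of its underside. To be left alone.
- amber: Bystander: amber glass bottle, 86 mm wide, 185 mm tall; origin at the centre of its underside. To be left alone.
- beaker: Bystander: glass beaker, 72 mm wide, 95 mm tall; origin at the centre of its underside. To be left alone.
- wash: Bystander: white plastic bottle with a blue cap, 64 mm wide, 150 mm tall; origin at the centre of its underside. To be left alone.

How it is judged:
By the outcome, as a careful person would: the job done as asked, in the order asked, and still so for the second after the job is handed in, with the robot touching nothing.
It also fails if it takes over 72 s, if anything falls off the work surface, if the arm or the gripper's body presses on something with over 40 N, if the wrist force passes 120 N, or if a joint passes its speed limit or range.

## Working session

There is one attempt and no reset: what is moved stays moved. The work goes in short steps, Python scripts to look and compute and a tool call to move; the robot and the scene stay as the last step left them, time stands still between calls to the robot, and variables do not carry over. Pictures are saved under pics/ and viewed, at most 10 in all, crops included, and the job is handed in when it is done.

Besides the shell and the picture viewer there is one more tool, called after "Call:" as name(argument=value, ...) on one line, values as JSON. arm_command: Moves the arm, as the interface text tells. Its arguments: {"type":"object","properties":{"plan":{"type":"array"},"fingers":{"type":"number"},"grip_force":{"type":"number"}},"required":["plan"]}

```bash
mkdir -p pics; ls; python3 - <<'E'
from station import manip
import cv2,numpy as np
np.set_printoptions(precision=4,suppress=True)
for n in ("side","top"):
    c=manip.read_camera(n); cv2.imwrite(f"pics/{n}0.png",c["color"][:,:,::-1]); print(n,c["mtx"],c["D"],c["extrinsics"])
print(manip.get_state())
E
```

```text
pics
side [[528.4058   0.     315.7565]
 [  0.     528.4058 241.9232]
 [  0.       0.       1.    ]] [-0.0915  0.      0.      0.      0.    ] [[    0.9983    -0.0562     0.0131  -608.2078]
 [    0.0265     0.6476     0.7615   -76.8206]
 [   -0.0513    -0.7599     0.648  -1116.1243]
 [    0.         0.         0.         1.    ]]
top [[615.7112   0.     324.8193]
 [  0.     615.7112 226.5092]
 [  0.       0.       1.    ]] [-0.1524  0.      0.      0.      0.    ] [[   -0.0141    -0.9999    -0.0056     6.2129]
 [    0.9895    -0.0147     0.1437  -602.3881]
 [   -0.1437    -0.0035     0.9896 -1491.6482]
 [    0.         0.         0.         1.    ]]
{'t': 0.1, 'qpos': array([ 1.1834,  0.4915,  1.5594, -0.    ,  1.0917, -0.1056]), 'qd': array([ 0.001 , -0.0041, -0.0016, -0.0008,  0.0013,  0.0002]), 'effort': array([  0.0031, -61.9451, -26.2027,  -0.0001,   0.0028,  -0.    ]), 'position': array([173.714 , 600.143 , 203.2905]), 'ee_rot': array([-0.4412, -3.1102,  0.0015]), 'ft_force': array([ 0.144 ,  0.3865, -0.2743]), 'wrist_torque': array([0.0088, 0.0046, 0.0076]), 'grasp_force': 0.0, 'finger_gap': 85.34770484998111}
```

View pics/side0.png

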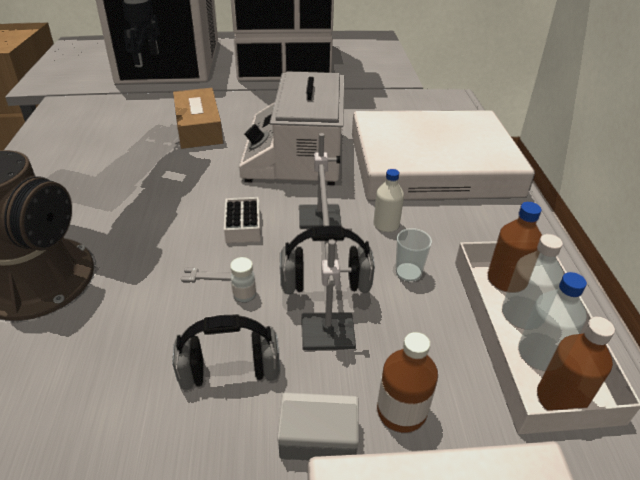

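View pics/top0.png

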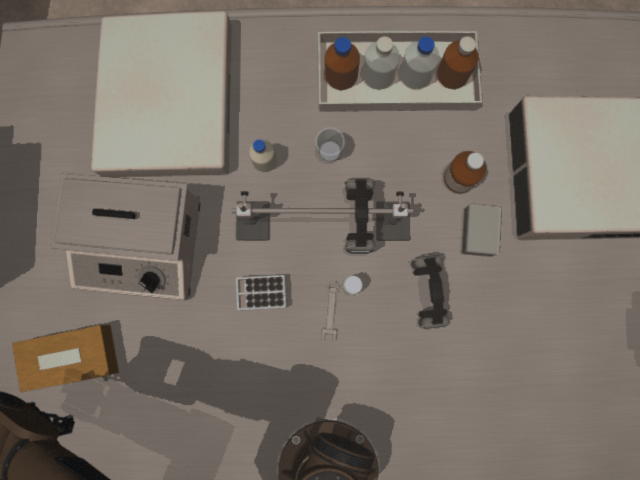

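The side view shows the bath knob near (257,132), the loose muffs at (225,350) and the hung pair at (328,262). In the top view these are at (150,281), (433,291) and (360,215), and the free rod runs left (+y) of the hung pair. Next I'll enlarge the parts that matter.

```bash
python3 - <<'E'
import cv2,numpy as np
s=cv2.imread("pics/side0.png");t=cv2.imread("pics/top0.png")
def crop(im,x,y,w,h,k): 
    o=cv2.resize(im[y:y+h,x:x+w],None,fx=k,fy=k,interpolation=cv2.INTER_CUBIC)
    for i in range(0,w,10):
        cv2.line(o,(i*k,0),(i*k,6 if (x+i)%50 else 14),(0,0,255),1)
    for i in range(0,h,10):
        cv2.line(o,(0,i*k),(6 if (y+i)%50 else 14,i*k),(0,0,255),1)
    return o
a=np.hstack([crop(s,230,100,50,50,8),crop(t,125,255,50,50,8)])
cv2.imwrite("pics/knob.png",a)
b=np.hstack([crop(s,170,310,120,90,3),crop(t,400,240,60,90,3)]);
c=np.hstack([crop(s,270,140,120,90,3),crop(s,270,220,120,90,3)])
cv2.imwrite("pics/muff.png",np.vstack([np.hstack([b,np.zeros((270,180,3),np.uint8)]),c]))
E
```

```text
(no output)
```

View pics/knob.png

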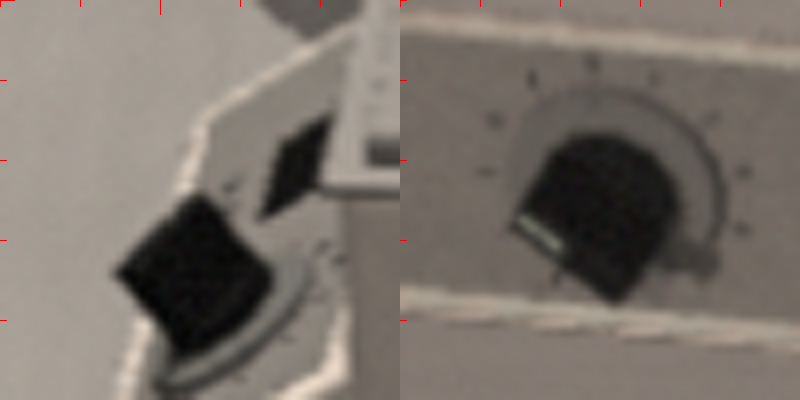

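View pics/muff.png

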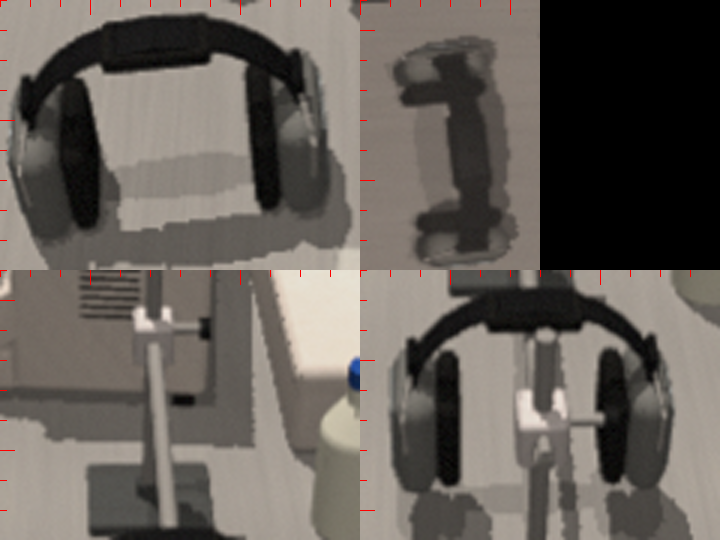

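The knob crop shows a black bar on a black skirt, with the white pointer at about top-image (131,282). In the muffs crop the crown pad is centred near side (222,325) and top (436,287). The frame's bossheads are at side (321,160) and (331,268), and at top (244,210) and (402,210). Next: triangulation, a silhouette fit of the knob, and rod profiles.

```bash
cat >lib.py <<'E'
import numpy as np,cv2
from scipy.optimize import least_squares,minimize
D=np.load("cal.npz") if __import__("os").path.exists("cal.npz") else None
def getcal():
    from station import manip
    d={}
    for n in("side","top"):
        c=manip.read_camera(n)
        for k in("mtx","D","extrinsics"):d[n+k]=np.array(c[k],float)
    np.savez("cal.npz",**d)
def proj(n,P):
    P=np.atleast_2d(np.asarray(P,float));E=D[n+"extrinsics"]
    C=P@E[:3,:3].T+E[:3,3];C=C*[1,-1,-1]
    return cv2.projectPoints(C.reshape(-1,1,3),np.zeros(3),np.zeros(3),D[n+"mtx"],D[n+"D"])[0].reshape(-1,2)
def tri(s,t):
    r=least_squares(lambda p:np.r_[(proj("side",p)[0]-s),(proj("top",p)[0]-t)],[600,0,100],x_scale=100)
    return r.x,r.fun
def box(x0,x1,y0,y1,z0,z1):
    return np.array([[x,y,z] for x in(x0,x1) for y in(y0,y1) for z in(z0,z1)],float)
E
python3 - <<'E'
import lib;lib.getcal()
E
python3 - <<'E'
from lib import *
np.set_printoptions(precision=2,suppress=True)
for nm,s,t in(("pad",(222,325),(436.3,287)),("bossfar",(320.7,160),(244,210)),("bossnear",(330.7,268),(402,210)),("knob",(254.5,134),(150,281))):
    print(nm,*tri(np.array(s),np.array(t)))
S=cv2.imread("pics/side0.png");T=cv2.imread("pics/top0.png")
# knob silhouette
def mask(im,x,y,w,h,cx,cy):
    g=im.max(2);m=np.zeros(g.shape,np.uint8);m[y:y+h,x:x+w]=(g[y:y+h,x:x+w]<58)
    n,l=cv2.connectedComponents(m);return (l==l[cy,cx])
ms=mask(S,230,110,40,40,254,135);mt=mask(T,125,255,40,50,150,283)
print(ms.sum(),mt.sum())
K=8
def up(m): return cv2.resize(m.astype(np.float32),None,fx=K,fy=K,interpolation=cv2.INTER_LINEAR)>.5
roi={"side":(230,100),"top":(125,255)}
ups={"side":up(ms[100:150,230:280]),"top":up(mt[255:305,125:175])}
th=np.linspace(0,2*np.pi,40)
cyl=np.array([[22*np.cos(a),22*np.sin(a),z] for a in th for z in(-35,-23)])
def render(n,p,full=False):
    yaw=np.arctan2(.087,1) # normal horiz=(-1,.087)
    yaw=p[4]
    ex=np.array([np.sin(yaw),np.cos(yaw),0]);  # along console edge (+y-ish)
    nh=np.array([-np.cos(yaw),np.sin(yaw),0]);z=np.sin(.6)*nh+np.array([0,0,np.cos(.6)])
    up_=np.cross(ex,z)*1.0
    X=np.cos(p[3])*ex+np.sin(p[3])*np.cross(z,ex);Y=np.cross(z,X);R=np.c_[X,Y,z]
    im=np.zeros((50*K,50*K),np.uint8)
    for pts in(box(-21,21,-7,7,-23,7),cyl):
        q=(proj(n,pts@R.T+p[:3])-roi[n]+.5)*K
        cv2.fillConvexPoly(im,cv2.convexHull(q.astype(np.int32)),1)
    return im>0
def cost(p):
    c=0
    for n in ups:
        a=render(n,p);c+=1-(a&ups[n]).sum()/(a|ups[n]).sum()
    return c
x0,_=tri(np.array((254.5,134)),np.array((150,281)))
best=[]
for a in np.arange(0,np.pi,.3):
    sx=np.r_[x0,a,.087]
    sim=np.array([sx]+[sx+d for d in np.diag([8,8,8,.3,.05])])
    r=minimize(cost,sx,method="Nelder-Mead",options=dict(initial_simplex=sim,maxiter=400));best.append((r.fun,r.x))
best.sort(key=lambda b:b[0])
for b in best[:4]:print(b[0],b[1])
p=best[0][1]
o=np.hstack([cv2.resize(im[y:y+50,x:x+50],None,fx=K,fy=K,interpolation=cv2.INTER_CUBIC) for im,(x,y) in((S,roi["side"]),(T,roi["top"]))])
for i,n in enumerate(("side","top")):
    cs,_=cv2.findContours(render(n,p).astype(np.uint8),cv2.RETR_EXTERNAL,cv2.CHAIN_APPROX_NONE)
    cv2.drawContours(o,[c+[i*400,0] for c in cs],-1,(0,255,0),1)
    cs,_=cv2.findContours(ups[n].astype(np.uint8),cv2.RETR_EXTERNAL,cv2.CHAIN_APPROX_NONE)
    cv2.drawContours(o,[c+[i*400,0] for c in cs],-1,(0,0,255),1)
rodt=cv2.resize(T[195:240,230:420],None,fx=4,fy=4,interpolation=cv2.INTER_CUBIC)
cv2.imwrite("pics/fit.png",np.vstack([o,np.hstack([rodt,np.zeros((180,40,3),np.uint8)])]))
g=T.astype(int).mean(2)
for c in(280,310,335,380):print(c,g[198:224,c].astype(int))
g=S.astype(int).mean(2)
for r in(180,195,210,300):print(r,g[r,312:342].astype(int))
E
```

```text
pad [ 441.08 -261.08  130.19] [ 0.73 -0.12  0.23  1.04]
bossfar [627.45 183.49 163.87] [-0.47  0.09 -0.03 -0.49]
bossnear [ 621.12 -180.33  174.15] [-0.65  0.12 -0.06 -0.89]
knob [468.34 419.01 103.3 ] [-0.26  0.04 -0.03 -0.24]
230 274
0.443621726393145 [457.57 423.11 114.21  -0.33   0.21]
0.4469237144525401 [456.42 422.47 116.26   2.81   0.14]
0.44931068973548016 [457.05 422.81 114.13  -0.33   0.15]
0.45063578905891444 [456.43 421.98 115.69   2.78   0.1 ]
280 [123 123 123 120 117 101  84  79  78  81  90 115 132 120 104  97 107 121
 122 121 111 107 107 109 124 122]
310 [122 124 123 124 125 126 124 123 124 121  98 115 127 121 106 100 121 124
 123 111 108 109 110 111 124 124]
335 [122 123 123 125 125 123 123 123 123 118  90 111 126 124 105  97 122 125
 123 126 112 108 110 111 124 125]
380 [ 80  79  76  66  55  52  53  56  55  54  69 105 123 125 109  68  54  55
  51  46  48  46  46  47  53  55]
180 [ 83  83  86  83  86  78  68  68 116 148 158 152 128  94  89  89  88  88
  92  92  93  98 102 101  96  85  73  68  69  78]
195 [ 93  92  93  92  94  82  71  69  69 113 144 155 155 139 104  92  94  94
  93  92  94  95  93  95  95  94  93  92  94  92]
210 [ 82  82  81  70  68  67  68  69  69  64 107 137 152 153 145 122  93  83
  81  82  83  81  83  74  71  70  73  77 141 156]
300 [138 142 138 136 135 137 137 134 136 136 136 134 136 127  88  70  71  71
  68  67  91 127 136 148 151 108  86  83  84  85]
```

View pics/fit.png

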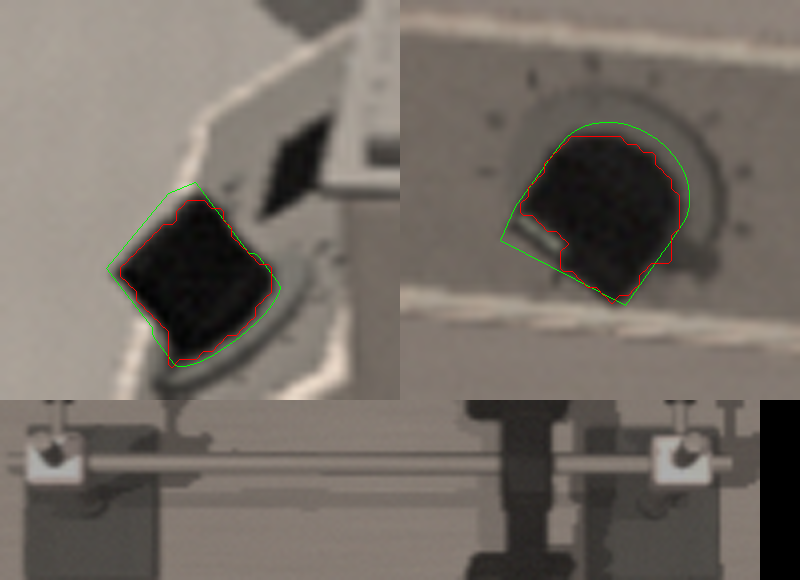

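The top-view rod centre is on row 210.5. In the side view the rod runs through (322,180), (323.3,195) and (324.7,210). The knob mask is slightly too tight and leaves out the pointer, so I'll refit the knob and solve for the rod and muffs.

```bash
cat > fit.py <<'E'
from lib import *
np.set_printoptions(precision=2,suppress=True)
# rod
def res(p):
    A=np.array([p[0],-180,p[2]]);B=np.array([p[1],180,p[2]]);L=A+np.linspace(0,1,300)[:,None]*(B-A)
    t=proj("top",L);s=proj("side",L);o=np.argsort(t[:,0])
    return np.r_[[np.interp(c,t[o,0],t[o,1])-210.6 for c in(280,310,335,380)],[np.interp(r,s[::-1,1] if s[0,1]>s[-1,1] else s[:,1],s[::-1,0] if s[0,1]>s[-1,1] else s[:,0])-c for r,c in((180,322),(195,323.4),(210,324.7))]]
r=least_squares(res,[625,625,170],x_scale=[10,10,10]);print("rod x(-180),x(180),z",r.x,r.fun)
X1,X2,Z=r.x
# hung band center: top col ~361.5 at rod height+~20
for y in(-60,-70,-80,-90,-100):print(y,proj("top",[622,y,Z+10])[0],proj("side",[622,y,Z+10])[0])
# pad of loose muffs: hull centre of pad+band box, yaw scan vs corners
Sp=np.array([[103,25],[210,18],[210,65],[103,72]])/3+[170,310]-.33
Tp=np.array([[447-360,103],[484-360,100],[490-360,178],[455-360,180]])/3+[400,240]-.33
def res2(p):
    x,y,a,z=p;c,s=np.cos(a),np.sin(a);R=np.array([[c,-s,0],[s,c,0],[0,0,1]])
    b=lambda v:np.array(v,float)@R.T+[x,y,z-122]
    # x axis of muffs ~ +y or so ; side extents of pad box
    P=box(-30,30,-15,15,122,136);q=proj("side",b(P));h=proj("top",b(box(-30,30,-15,15,122,136)))
    def sup(q,M):  # support of hull vs measured corners in measured diag directions
        c=M.mean(0);o=[]
        for m in M:
            d=(m-c)/np.linalg.norm(m-c);o.append(((q-c)@d).max()-(m-c)@d)
        return o
    return np.r_[sup(h,Tp)]
E
python3 fit.py; python3 - <<'E'
from lib import *
np.set_printoptions(precision=2,suppress=True)
S=cv2.imread("pics/side0.png");T=cv2.imread("pics/top0.png")
K=8;roi={"side":(230,100),"top":(125,255)};ups={}
for n,im,c in(("side",S,(200,280)),("top",T,(200,220))):
    x,y=roi[n];m=(cv2.resize(im[y:y+50,x:x+50],None,fx=K,fy=K,interpolation=cv2.INTER_CUBIC).max(2)<72).astype(np.uint8)
    if n=="top":
        cv2.fillConvexPoly(m,np.array([[110,228],[122,205],[172,240],[160,264]]),1)
        cv2.fillConvexPoly(m,np.array([[268,240],[255,275],[330,290],[330,235]]),0)
    _,l=cv2.connectedComponents(m);ups[n]=l==l[c[1],c[0]]
th=np.linspace(0,2*np.pi,40)
def parts(p):
    yaw=.085
    ex=np.array([np.sin(yaw),np.cos(yaw),0]);nh=np.array([-np.cos(yaw),np.sin(yaw),0]);z=np.sin(.6)*nh+np.array([0,0,np.cos(.6)])
    X=np.cos(p[3])*ex+np.sin(p[3])*np.cross(z,ex);return np.c_[X,np.cross(z,X),z]
def render(n,p):
    R=parts(p);im=np.zeros((50*K,50*K),np.uint8);r=p[4]*100
    cyl=np.array([[r*np.cos(a),r*np.sin(a),zz] for a in th for zz in(-35,-23)])
    for pts in(box(-21,21,-7,7,-23,7),cyl):
        q=(proj(n,pts@R.T+p[:3])-roi[n]+.5)*K-.5
        cv2.fillConvexPoly(im,cv2.convexHull(q.astype(np.int32)),1)
    return im>0
def cost(p): return sum(1-(render(n,p)&ups[n]).sum()/(render(n,p)|ups[n]).sum() for n in ups)
best=[]
for a in np.arange(-1.5,1.5,.3):
    sx=np.array([457,422,114,a,.2]);sim=np.array([sx]+[sx+d for d in np.diag([6,6,6,.3,-.03])])
    r=minimize(cost,sx,method="Nelder-Mead",options=dict(initial_simplex=sim,maxiter=400));best.append((r.fun,r.x))
best.sort(key=lambda b:b[0])
for b in best[:4]:print(b[0],b[1])
p=best[0][1];R=parts(p);print(R)
for e in(-1,1):print("end",e,proj("top",R@[21*e,0,7]+p[:3]),proj("side",R@[21*e,0,7]+p[:3]))
o=np.hstack([cv2.resize(im[y:y+50,x:x+50],None,fx=K,fy=K,interpolation=cv2.INTER_CUBIC) for im,(x,y) in((S,roi["side"]),(T,roi["top"]))])
for i,n in enumerate(("side","top")):
  for m,c in((render(n,p),(0,255,0)),(ups[n],(0,0,255))):
    cs,_=cv2.findContours(m.astype(np.uint8),cv2.RETR_EXTERNAL,cv2.CHAIN_APPROX_NONE)
    cv2.drawContours(o,[k+[i*400,0] for k in cs],-1,c,1)
  q=(proj(n,box(-21,21,-7,7,7,7)@R.T+p[:3])-roi[n]+.5)*K-.5
  cv2.polylines(o,[cv2.convexHull(q.astype(np.int32))+[i*400,0]],True,(255,128,0),1)
cv2.imwrite("pics/fit2.png",o);np.savez("knob.npz",p=p,R=R)
E
```

```text
rod x(-180),x(180),z [625.25 630.65 129.53] [ 0.01 -0.01 -0.01  0.01  0.01 -0.03  0.02]
-60 [349.   211.99] [325.13 238.25]
-70 [353.26 211.93] [325.5  241.63]
-80 [357.52 211.87] [325.87 245.06]
-90 [361.78 211.81] [326.25 248.54]
-100 [366.04 211.75] [326.63 252.08]
0.2964485271667192 [458.85 422.92 110.51  -0.66   0.19]
0.2980438728619753 [458.74 423.06 110.87  -0.65   0.18]
0.3012643325023301 [458.44 422.57 111.84  -0.67   0.19]
0.30165333110003 [457.88 422.54 113.36  -0.63   0.2 ]
[[ 0.57 -0.6  -0.56]
 [ 0.74  0.67  0.05]
 [ 0.35 -0.45  0.83]]
end -1 [[153.73 291.25]] [[244.24 134.43]]
end 1 [[139.4  280.91]] [[253.53 123.63]]
```

View pics/fit2.png

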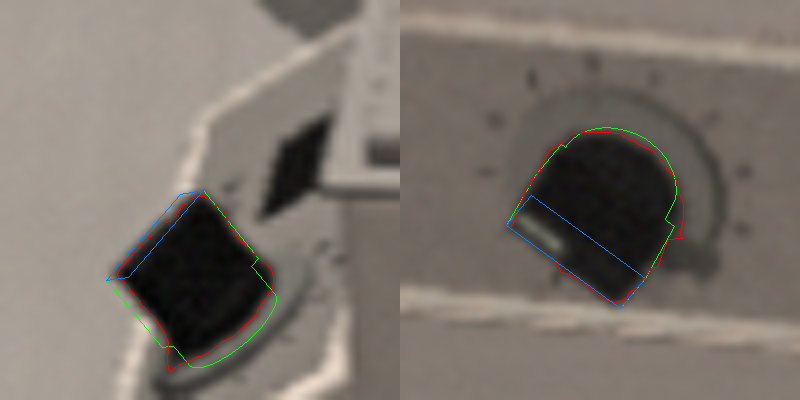

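The refined fit puts the knob point at about (459,423,111). The pointer end is at top (139,281), which is upper left, so the knob is about 77° from the off stop. Next I'll check the rod height from the hung pad and the bath casing clearance.

```bash
cat >> lib.py <<'E'
def ray_at_z(n,uv,z):
    f=lambda p:proj(n,[p[0],p[1],z])[0]-uv
    return least_squares(f,[500,0]).x
def go(target,yaw,st=None):
    """shift(cm)/turn(deg) from current pose; yaw = world angle (deg) of tool y"""
    from station import manip
    from scipy.spatial.transform import Rotation as Ro
    s=st or manip.get_state();R=Ro.from_rotvec(s["ee_rot"]).as_matrix()
    y=np.degrees(np.arctan2(R[1,1],R[0,1]))
    print("yaw now",y,"q6",np.degrees(s["qpos"][5]),"shift cm",R.T@(np.array(target)-s["position"])/10,"turn",-(yaw-y))
E
python3 - <<'E'
from lib import *
np.set_printoptions(precision=2,suppress=True)
print("hung pad",*tri(np.array((327.2,233)),np.array((362,210.5))))
print("loose pad",*tri(np.array((222,325)),np.array((436.3,287))))
for uv in((125,257),(150,259),(175,262),(183,263)):print("casing?",uv,ray_at_z("top",uv,218),ray_at_z("top",uv,150))
# upright tops at z=230, x from boss
for uv in((243.5,208.5),(402,208.5)):print("upright",ray_at_z("top",uv,230))
# loose muffs cup outline in top crop -> yaw ; cup top z~80 and band ends
a=ray_at_z("top",np.array([(455-360)/3+400,56/3+240]),100);b=ray_at_z("top",np.array([(475-360)/3+400,250/3+240]),100)
print("muff axis ends",a,b,(a+b)/2,np.degrees(np.arctan2(*(b-a)[::-1])))
l=[ray_at_z("top",np.array([(u-360)/3+400,v/3+240]),138) for u,v in((449,103),(456,180),(486,100),(490,178))]
print("pad edges",*l,[np.degrees(np.arctan2(*(l[i+1]-l[i])[::-1])) for i in(0,2)])
l=[ray_at_z("side",np.array([u/3+170,v/3+310]),122) for u,v in((103,72),(210,65))]
print("pad low edge side",*l,np.degrees(np.arctan2(*(l[1]-l[0])[::-1])))
go([459,423,200],-48)
# casing overlay
S=cv2.imread("pics/side0.png");T=cv2.imread("pics/top0.png")
o=np.hstack([cv2.resize(S[60:190,230:360],None,fx=3,fy=3),cv2.resize(T[165:305,45:215],None,fx=390/140,fy=390/140)[:, :410]])
cv2.imwrite("pics/bath.png",o)
E
```

```text
hung pad [621.4  -88.4  175.53] [-0.83  0.16 -0.06 -1.05]
loose pad [ 441.08 -261.08  130.19] [ 0.73 -0.12  0.23  1.04]
casing? (125, 257) [514.93 443.98] [521.66 466.83]
casing? (150, 259) [509.9  386.39] [516.38 406.33]
casing? (175, 262) [502.65 329.5 ] [508.77 346.56]
casing? (183, 263) [500.25 311.44] [506.24 327.58]
upright [618.11 175.51]
upright [ 612.84 -173.56]
muff axis ends [ 512.68 -257.2 ] [ 358.78 -267.97] [ 435.73 -262.58] -175.99648816877502
pad edges [ 472.85 -244.74] [ 413.34 -248.19] [ 474.63 -273.74] [ 414.32 -274.7 ] [np.float64(-176.67956521714623), np.float64(-179.08590640255656)]
pad low edge side [ 411.24 -272.3 ] [ 468.92 -269.6 ] 2.685753619033426
yaw now 73.85457004601287 q6 -6.0502712023220875 shift cm [-32.33  -9.09   0.35] turn 121.85457004601287
```

View pics/bath.png

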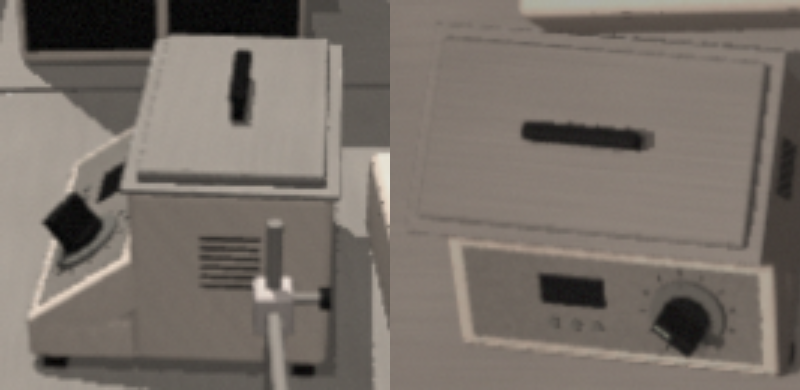

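The hung pad puts the crown underside at about 167 mm and the rod axis near 161 mm, with the hung pair at y≈-88. The casing wall is at x≈515 and the tool can't tilt. So I'll turn the knob by pushing the lower end of the bar around with shut fingers.

```bash
cat > push.py <<'E'
from lib import *
import sys
np.set_printoptions(precision=2,suppress=True)
P=np.array([458.9,422.9,110.5])
yw=.085;ex=np.array([np.sin(yw),np.cos(yw),0]);nh=np.array([-np.cos(yw),np.sin(yw),0]);z=np.sin(.6)*nh+np.array([0,0,np.cos(.6)])
def tcp(p,off,s=-20,dz=-16):
    e2=np.cross(z,ex);X=np.cos(p)*ex+np.sin(p)*e2;Y=np.cross(z,X)
    c=P+s*X+7*Y+7*z;h=Y[:2]/np.linalg.norm(Y[:2]);c[:2]+=h*(11+off);c[2]=P[2]+dz
    return c,(np.degrees(np.arctan2(h[1],h[0]))%360)-90
if __name__=="__main__":
    for a in sys.argv[1:]:
        p,off,dz=map(float,a.split(","));c,y=tcp(p,off,dz=dz);print(a,c,y);go(c,y)
E
python3 push.py -.66,12,90 -.66,12,-16
```

```text
-.66,12,90 [424.   430.14 200.5 ] 41.89066305679955
yaw now 73.85457004601287 q6 -6.0502712023220875 shift cm [-28.77  -9.38   0.3 ] turn 31.963906989213314
-.66,12,-16 [424.   430.14  94.5 ] 41.89066305679955
yaw now 73.85457004601287 q6 -6.0502712023220875 shift cm [-28.77  -9.37  10.9 ] turn 31.963906989213314
```

Call:
arm_command(plan=[-3,-1,0,4,-7,-2.3,0,8,-11,-3.6,0,13,-15,-4.9,0,18,-19,-6.2,0,23,-23,-7.5,0,28,-26.5,-8.7,0,32,-28.8,-9.4,0,32,-28.8,-9.4,0,32,-28.8,-9.4,3,32,-28.8,-9.4,6,32,-28.8,-9.4,9,32,-28.8,-9.4,10.9,32,-28.8,-9.4,10.9,32], fingers=-1, grip_force=30)

```text
t: 1.6
position: [422.6, 429.7, 92.4]
ee_rot: [-1.279, -2.867, 0.006]
ft_force: [0.3, 0.5, 0.5]
finger_gap: -0.0
grasp_force: 0.0
```

```bash
python3 push.py -.66,0,-16 -.5,0,-16 -.3,0,-16 -.1,0,-16 .1,0,-16 .3,0,-16 .5,0,-16 .68,0,-16 .8,0,-16; python3 - <<'E'
from station import manip
import cv2,numpy as np
o=[]
for n,(x,y) in(("side",(220,90)),("top",(110,240))):
    c=manip.read_camera(n)["color"][:,:,::-1];cv2.imwrite(f"pics/{n}1.png",c);o.append(cv2.resize(c[y:y+80,x:x+80],None,fx=5,fy=5,interpolation=cv2.INTER_CUBIC))
cv2.imwrite("pics/k1.png",np.hstack(o));print(manip.get_state()["ft_force"])
E
```

```text
-.66,0,-16 [432.01 421.2   94.5 ] 41.89066305679955
yaw now 41.896712421691035 q6 -2.7114945629100657 shift cm [-1.26  0.14 -0.21] turn 0.006049364891481446
-.5,0,-16 [432.2  417.02  94.5 ] 51.628663361629435
yaw now 41.896712421691035 q6 -2.7114945629100657 shift cm [-1.58 -0.13 -0.21] turn -9.7319509399384
-.3,0,-16 [433.22 411.86  94.5 ] 64.58383249571844
yaw now 41.896712421691035 q6 -2.7114945629100657 shift cm [-2.03 -0.4  -0.21] turn -22.687120074027405
-.1,0,-16 [435.19 406.98  94.5 ] 78.19851875866837
yaw now 41.896712421691035 q6 -2.7114945629100657 shift cm [-2.53 -0.58 -0.21] turn -36.301806336977336
.1,0,-16 [438.13 402.66  94.5 ] 92.06119872410764
yaw now 41.896712421691035 q6 -2.7114945629100657 shift cm [-3.05 -0.65 -0.21] turn -50.164486302416606
.3,0,-16 [441.93 399.22  94.5 ] 105.67588498705757
yaw now 41.896712421691035 q6 -2.7114945629100657 shift cm [-3.56 -0.59 -0.21] turn -63.77917256536654
.5,0,-16 [446.37 396.89  94.5 ] 118.63105412114655
yaw now 41.896712421691035 q6 -2.7114945629100657 shift cm [-4.03 -0.42 -0.21] turn -76.73434169945551
.68,0,-16 [450.65 395.85  94.5 ] 129.54520013343688
yaw now 41.896712421691035 q6 -2.7114945629100657 shift cm [-4.39 -0.17 -0.21] turn -87.64848771174584
.8,0,-16 [453.56 395.72  94.5 ] 136.41496320117173
yaw now 41.896712421691035 q6 -2.7114945629100657 shift cm [-4.59  0.04 -0.22] turn -94.5182507794807
[1.00500564 0.59296113 0.29633842]
```

View pics/k1.png

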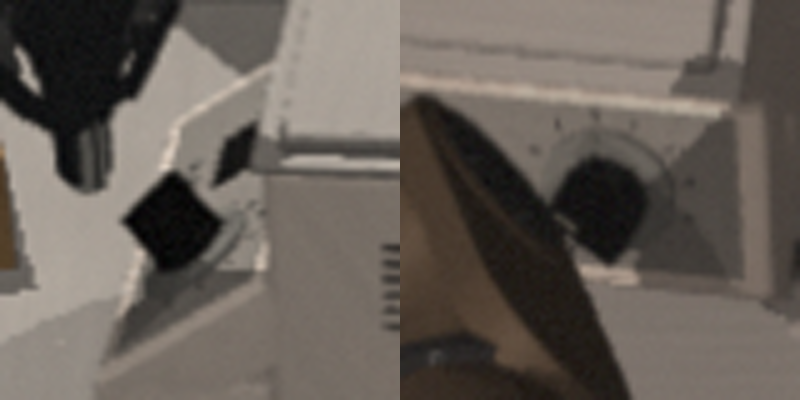

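The shut fingertip is just downslope of the bar's lower end, in free air, at the right height. I'll push the first half of the arc.

Call:
arm_command(plan=[-0.6,0.1,0,0,-1.2,0.1,0,0,-1.4,0,0,-5,-1.6,-0.1,0,-10,-1.8,-0.25,0,-16,-2.0,-0.4,0,-22,-2.3,-0.5,0,-29,-2.5,-0.6,0,-36,-2.8,-0.6,0,-43,-3.0,-0.6,0,-50,-3.0,-0.6,0,-50])

```text
t: 2.8
position: [440.5, 403.3, 95.6]
ee_rot: [-0.053, 3.14, 0.001]
ft_force: [-0.6, 0.1, -0.2]
finger_gap: -0.4
grasp_force: 0.0
```

```bash
python3 push.py .1,0,-16 .3,0,-16 .5,0,-16 .68,0,-16 .8,0,-16 | grep -v '\['; python3 push.py .1,0,-16 .3,0,-16 .5,0,-16 .68,0,-16 .8,0,-16 | grep -o 'shift.*'; python3 - <<'E'
from station import manip
import cv2,numpy as np
o=[]
for n,(x,y) in(("side",(220,90)),("top",(110,240))):
    c=manip.read_camera(n)["color"][:,:,::-1];o.append(cv2.resize(c[y:y+80,x:x+80],None,fx=5,fy=5,interpolation=cv2.INTER_CUBIC))
cv2.imwrite("pics/k2.png",np.hstack(o));s=manip.get_state();print(s["ft_force"],s["wrist_torque"])
E
```

```text
shift cm [ 0.24 -0.06  0.11] turn -0.14261127525685424
shift cm [-0.13 -0.42  0.11] turn -13.757297538206785
shift cm [-0.56 -0.66  0.11] turn -26.71246667229576
shift cm [-0.99 -0.78  0.11] turn -37.62661268458609
shift cm [-1.28 -0.8   0.11] turn -44.496375752320944
[-7.52243069e-05  6.06531138e-01 -7.86910049e-01] [ 0.0045785   0.02490422 -0.00717701]
```

View pics/k2.png

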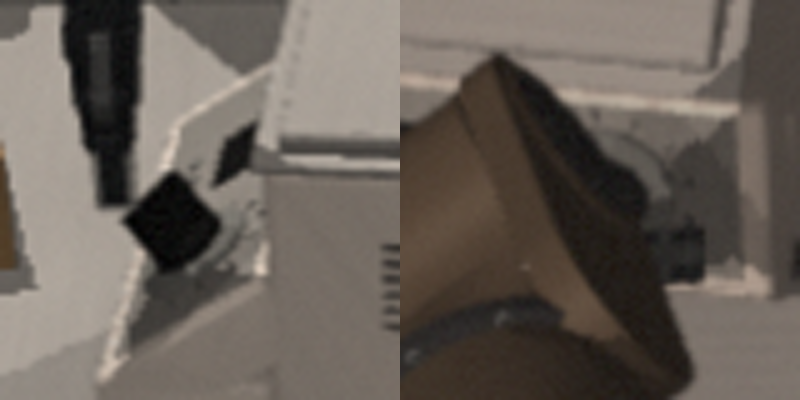

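In the side view the knob looks unturned, and the fingertip is at side (242,131). I'll check this against the projected TCP.

```bash
python3 - <<'E'
from lib import *
np.set_printoptions(precision=1,suppress=True)
for P in([440.5,403.3,95.6],[440.5,403.3,115],[422.6,429.7,92.4],[422.6,429.7,112],[458.9,422.9,110.5],[458.9,422.9,119]):print(P,proj("side",P),proj("top",P))
a=cv2.imread("pics/side0.png");b=cv2.imread("pics/side1.png")
print(np.abs(a.astype(int)-b)[110:150,230:275].mean())
from station import manip
c=manip.read_camera("side")["color"][:,:,::-1];print(np.abs(a.astype(int)-c)[110:150,245:275].mean(),np.abs(b.astype(int)-c)[110:150,245:275].mean())
print(manip.get_state()["position"])
E
```

```text
[440.5, 403.3, 95.6] [[243.6 139.8]] [[157.  292.5]]
[440.5, 403.3, 115] [[243.1 133.2]] [[154.8 292.1]]
[422.6, 429.7, 92.4] [[237.5 136.1]] [[146.6 300. ]]
[422.6, 429.7, 112] [[236.9 129.5]] [[144.2 299.8]]
[458.9, 422.9, 110.5] [[250.6 131. ]] [[147.5 284.5]]
[458.9, 422.9, 119] [[250.4 128.1]] [[146.4 284.4]]
21.549444444444443
13.812777777777777 8.163055555555555
[440.1 403.6  95.3]
```

```bash
python3 - <<'E'
from lib import *
a=cv2.imread("pics/side0.png").astype(int);b=cv2.imread("pics/side1.png").astype(int)
print("max ch diff side1-side0, cols 228..248")
for r in range(118,146,1):print(r,b.max(2)[r,228:249], a.max(2)[r,228:249:4])
E
```

```text
max ch diff side1-side0, cols 228..248
118 [174 168 119  37  16  18  21  35  71  76  55  50  70  62 118 167 169 166
 169 170 169] [169 165 165 167 164 165]
119 [172 168 132  43  15  18  22  38  66  77  60  49  71  65 120 169 169 166
 167 168 170] [168 165 167 167 164 166]
120 [172 171 151  50  17  18  19  30  59  79  66  47  67  58 109 165 167 167
 167 169 168] [167 167 166 167 163 165]
121 [171 170 161  56  14  17  22  30  59  80  70  46  70  56 105 166 169 165
 167 167 167] [167 168 166 167 161 164]
122 [170 170 161  54  16  16  20  28  58  81  69  45  71  57 105 168 166 168
 167 167 168] [167 166 166 167 163 162]
123 [172 172 160  67  21  17  15  30  60  79  71  44  70  64 109 165 168 166
 168 165 167] [168 166 165 165 162 162]
124 [170 173 161  92  29  15  18  27  55  80  72  44  67  89 138 167 168 165
 168 167 167] [167 165 166 167 164 163]
125 [170 170 169 144  70  25  14  21  47  78  71  44  73 118 162 169 167 166
 165 168 168] [166 166 163 164 161 163]
126 [170 168 171 170 143  77  33  25  47  77  71  46  64 117 167 169 165 166
 166 168 168] [167 165 162 163 160 165]
127 [168
[... 1514 characters left out ...]
40 [169 170 171 172 171 171 171 170 170 169 169 170 170 169 169 170 168 169
 177 197 176] [166 169 167 166 164 194]
141 [171 173 172 173 174 173 173 170 169 169 168 169 170 171 169 170 167 168
 174 190 177] [168 169 166 166 164 200]
142 [170 173 170 172 173 174 172 169 171 170 171 171 170 170 170 169 168 169
 179 185 161] [169 169 166 166 164 180]
143 [172 172 174 173 174 173 170 170 171 170 171 171 171 170 171 169 169 167
 183 185 130] [168 170 166 166 165 148]
144 [173 173 175 173 174 174 172 172 171 170 172 169 169 169 170 169 167 178
 199 182 124] [168 170 167 166 164 137]
145 [177 175 172 174 176 174 170 172 169 170 173 171 171 169 170 169 161 172
 194 161 109] [170 171 167 165 157 132]
```

The tip's lower end images at side (237,127.5), about 25 mm higher than the reported TCP projects. That matches the sweep meeting no force. I'll cross-check the camera on the bath's height, then repeat the push lower down.

```bash
python3 - <<'E'
from lib import *
np.set_printoptions(precision=1,suppress=True)
# bath rear-right rim corner, lid handle centre
print("lid handle",*tri(np.array((230+241/3,60+85/3)),np.array((45+(585-390)/2.786,165+135/2.786))))
print("rim front-right",*tri(np.array((230+133/3,60+190/3)),np.array((45+(765-390)/2.786,165+262/2.786))))
from station import manip
for n in("side","top"):cv2.imwrite(f"pics/{n}2.png",manip.read_camera(n)["color"][:,:,::-1])
a,b=[cv2.imread(f"pics/top{i}.png").max(2).astype(int) for i in(0,2)]
print(b[278:300:2,140:175:2])
E
python3 push.py -.66,14,-16 -.66,14,-41
```

```text
lid handle [617.5 475.6 204.3] [-0.6  0.1 -0.  -0.5]
rim front-right [518.4 329.3 179.6] [-2.6  0.5 -0.3 -2.4]
[[ 33  35  38  48  34  27  22  27  26  28  81  91  62  63  64  63  64  63]
 [ 33  36  34  37  46  33  23  29  29  23  65  60  54  64  63  64  67  65]
 [ 41  37  37  33  36  42  35  32  30  26  64  58  54  66  63  66  66  65]
 [ 53  33  32  36  35  39  38  40  34  44  57  55  57  59  47  64  65  64]
 [ 71  37  35  35  34  34  34  35  32  37  40  45  35  36  31  38  66  65]
 [ 78  52  30  32  36  32  35  31  35  35  31  41  33  34  37  39  64  64]
 [ 80  80  38  32  32  35  33  35  33  36  41  42  42  40  44  43  65  66]
 [ 82  84  67  35  33  34  32  34  32  32  37  41  40  41  44  41  65  75]
 [ 84  83  87  44  32  34  35  35  32  38  33  42  37  31  30  41 103 110]
 [ 85  88  91  81  36  33  32  33  33  32  35  42  60  71  61 119 167 159]
 [ 86  90  94  94  70  36  37  35  34  35  33  64 118 122 122 132 143 155]]
-.66,14,-16 [422.66 431.63  94.5 ] 41.89066305679955
yaw now 91.72778060802618 q6 -55.52948070725999 shift cm [1.64 2.85 0.05] turn 49.837117551226626
-.66,14,-41 [422.66 431.63  69.5 ] 41.89066305679955
yaw now 91.72778060802618 q6 -55.52948070725999 shift cm [1.64 2.85 2.55] turn 49.837117551226626
```

Call:
arm_command(plan=[0.4,0.7,0,8,0.8,1.4,0,16,1.2,2.1,0,24,1.6,2.8,0,32,1.6,2.8,0,40,1.6,2.8,0.8,48,1.6,2.8,1.6,50,1.6,2.8,2.5,50,1.6,2.8,2.5,50])

```text
t: 3.95
position: [422.5, 430.8, 68.7]
ee_rot: [-1.28, -2.868, 0.002]
ft_force: [-0.8, 0.2, -0.1]
finger_gap: -0.6
grasp_force: 0.0
```

```bash
python3 push.py -.66,0,-41 -.5,0,-41 -.3,0,-41 | grep -v '\-41 \['; python3 - <<'E'
from lib import *
from station import manip
c=manip.read_camera("side")["color"];cv2.imwrite("pics/side3.png",c[:,:,::-1]);c=c.max(2)
for r in range(120,146,2):print(r,c[r,226:252])
E
```

```text
yaw now 41.89525335687865 q6 -2.611664619549842 shift cm [-1.35  0.07 -0.08] turn 0.004590300079094334
yaw now 41.89525335687865 q6 -2.611664619549842 shift cm [-1.67 -0.2  -0.08] turn -9.733410004750787
yaw now 41.89525335687865 q6 -2.611664619549842 shift cm [-2.13 -0.47 -0.08] turn -22.688579138839792
120 [ 21  20  16  18  20  21  20  21  20  19  19  19  20  20  23  20  40 101
 160 169 169 169 170 171 170 171]
122 [111  64  31  21  17  20  19  16  19  17  23  21  21  32  45  42 100 162
 170 168 168 166 166 167 170 175]
124 [173 168 151 114  66  34  14  21  20  17  28  55  65  49  64  59 100 167
 170 166 165 167 169 167 171 175]
126 [170 171 171 172 162  96  27  18  20  23  48  78  74  49  56  65  85 148
 166 165 168 169 169 169 154 106]
128 [169 169 170 170 161 117  36  18  21  22  46  79  73  48  57  67  79 141
 167 166 169 169 149  94  38  17]
130 [169 168 169 168 170 147  52  14  18  21  40  70  75  54  52  66  65 124
 165 166 147  93  36  12  15   9]
132 [169 169 169 168 170 159  86  28  15  22  31  62  78  65  47  83 121 164
 157 110  42  12  15  13  13  13]
134 [169 170 171 170 171 171 166 144  69  28  31  61  76  63  52  99 142 148
  88  27   6   8  14  13  14  13]
136 [172 170 170 172 172 171 172 171 169 160 134 101 100 136 163 168 170 172
 168 140  67  15  11   9  14   8]
138 [173 170 169 172 172 171 171 172 170 170 170 169 170 170 170 170 170 167
 169 168 155 110  44  10  12  14]
140 [173 171 170 173 172 172 172 173 171 170 170 170 169 170 170 171 170 170
 168 169 177 199 175  87  27   9]
142 [166 174 170 173 174 173 173 173 171 171 171 169 170 172 170 168 171 170
 170 169 180 188 162 117  81  28]
144 [124 170 173 172 173 174 175 175 171 172 171 172 172 172 170 170 171 168
 168 179 200 181 117  76  54  45]
```

The tip now images at (237.5,135.5), level with the lower bar edge. I'll push in small steps.

Call:
arm_command(plan=[-0.7,0.1,0,0,-1.3,0.1,0,0,-1.5,0,0,-5,-1.7,-0.15,0,-10,-1.9,-0.3,0,-16,-2.1,-0.45,0,-22,-2.1,-0.45,0,-22])

```text
t: 4.7
position: [433.9, 412.2, 70.3]
ee_rot: [0.709, 3.06, 0.001]
ft_force: [-2.9, 1.6, 1.0]
finger_gap: 0.3
grasp_force: 1.4
```

```bash
python3 push.py -.3,0,-41 -.1,0,-41 .1,0,-41 .3,0,-41 .5,0,-41 .68,0,-41 .8,0,-41| grep -o 'shift.*'; python3 - <<'E'
from lib import *
from station import manip
c=manip.read_camera("side")["color"];cv2.imwrite("pics/side4.png",c[:,:,::-1]);c=c.max(2)
for r in range(118,148,2):print(r,c[r,230:272])
print(manip.get_state()["ft_force"])
E
```

```text
shift cm [ 0.04 -0.06  0.08] turn -0.6625808167647378
shift cm [-0.35 -0.41  0.08] turn -14.277267079714669
shift cm [-0.8  -0.67  0.08] turn -28.13994704515394
shift cm [-1.29 -0.81  0.08] turn -41.75463330810387
shift cm [-1.8  -0.83  0.08] turn -54.709802442192846
shift cm [-2.23 -0.73  0.08] turn -65.62394845448318
shift cm [-2.49 -0.62  0.08] turn -72.49371152221804
118 [ 15  17  20  18  18  16  17  24  22  17  19  20  21  17  21  20  21  31
  41  85 149 170 164 169 202 185 143 140 138 139 140 142 143 141 111  46
  25  22  19  26  51 102]
120 [ 22  22  22  17  17  20  18  23  21  22  17  21  17  19  22  23  60 121
 159 162 171 170 183 211 206 150 138 140 141 141 141 140 141 118  62  24
  21  23  24  29  69  97]
122 [ 19  23  20  17  19  18  15  18  23  19  21  18  20  20  21  26  78 142
 167 169 169 175 197 206 166 141 141 135 127 119 126 141 132  93  37  20
  24  20  22  42  80 100]
124 [ 19   9  22  17  15  17  23  14  23  18  17  16  18  18  32  80 139 168
 168 169 163 146 123 109 116 140 142 129 116 134 145 146 120  59  23  23
  26  58 110 125 103  96]
126 [117  91  86  65  
[... 1251 characters left out ...]
172 172 171 169 169 168 169 176 198
 188 141  93  30  12  12  13   8  16  17  11  12  36  75 100  95  79  77
 104 126 137 139 141 152]
142 [171 172 175 175 170 170 170 169 171 173 170 170 170 170 171 170 181 187
 160 119  88  30  11   9  14  16  17  26  41  51  60  62  63  75 102 106
 122 144 144 140 143 184]
144 [174 175 174 174 172 172 172 170 172 170 170 170 170 169 166 178 200 182
 125 106  85  51  36  34  36  47  56  56  60  65  61  61  68  94  99  89
  89  87  85  86 108 141]
146 [174 174 174 174 172 171 170 171 171 172 171 171 168 169 171 186 180 141
 103  62  52  56  57  56  58  60  60  62  60  55  56  65  74  81  83  83
  83  86  95 107 130 142]
[-2.00165474  1.19844126  1.15253185]
```

Contact at about 3 N, and the knob is turning. I'll keep following the arc.

Call:
arm_command(plan=[-0.2,-0.2,0,-7,-0.4,-0.4,0,-14,-0.6,-0.55,0,-21,-0.85,-0.7,0,-28,-1.1,-0.75,0,-35,-1.35,-0.8,0,-42,-1.6,-0.82,0,-48,-1.85,-0.83,0,-54,-1.85,-0.83,0,-54])

```text
t: 5.65
position: [446.3, 396.3, 69.9]
ee_rot: [0.754, -3.048, 0.001]
ft_force: [-4.1, -1.6, 3.4]
finger_gap: -0.2
grasp_force: 2.5
```

```bash
python3 push.py .5,0,-41 .6,0,-41 .68,0,-41 .8,0,-41 .9,0,-41| grep -o 'shift.*'
```

```text
shift cm [-0.03  0.05  0.04] turn -0.8295466248096801
shift cm [-0.21 -0.12  0.04] turn -6.984350011763027
shift cm [-0.36 -0.24  0.04] turn -11.743692637100011
shift cm [-0.61 -0.39  0.04] turn -18.613455704834863
shift cm [-0.84 -0.48  0.04] turn -24.105716605441998
```

Now small steps toward the stop, watching the force.

Call:
arm_command(plan=[-0.15,-0.1,0,-4,-0.3,-0.2,0,-9,-0.4,-0.28,0,-12,-0.4,-0.28,0,-12])

```text
t: 6.05
position: [450.9, 395.4, 69.9]
ee_rot: [1.065, -2.954, 0.001]
ft_force: [-4.8, -4.8, 5.8]
finger_gap: 0.3
grasp_force: 3.4
```

Call:
arm_command(plan=[-0.12,-0.05,0,-3,-0.2,-0.08,0,-5,-0.2,-0.08,0,-5])

```text
t: 6.35
position: [453.0, 395.9, 69.9]
ee_rot: [1.192, -2.904, 0.002]
ft_force: [-4.8, -7.2, 5.3]
finger_gap: 0.0
grasp_force: 4.1
```

```bash
python3 push.py .68,0,-41 .8,0,-41 .9,0,-41| grep -o 'shift.*';python3 - <<'E'
from lib import *
from station import manip
s=manip.get_state();print(s["ft_force"],s["wrist_torque"])
c=manip.read_camera("side")["color"];cv2.imwrite("pics/side5.png",c[:,:,::-1]);c=c.max(2)
for r in range(118,148,2):print(r,c[r,236:272])
E
```

```text
shift cm [0.17 0.16 0.04] turn 5.08978724364556
shift cm [-0.03 -0.05  0.04] turn -1.7799758240892913
shift cm [-0.22 -0.2   0.04] turn -7.272236724696427
[-4.76366947 -7.22917021  5.32278601] [-0.97341028  0.62092771  0.00634828]
118 [24 24 18 21 22 20 23 20 19 19 23 19 21 21 22 12 20 23 33 34 18 25 19 20
 19 30 35 35 26 19 19 23 24 27 53 84]
120 [ 25  15  20  19  17  22  16  17  21  20  19  17  20  20  20  17  21  19
  20  18  20  18  24  18  21  28  28  23  22  21  28  24  26  28  72 100]
122 [ 87  28  19  20  22  21  16  23  16  21  21  18  21  16  20  22  20  19
  20  17  20  15  21  18  21  28  53  59  29  20  25  23  24  41  80 101]
124 [167 152 154 144  85  29  19  19  19  18  20  23  22  17  23  23  21  23
  21  21  20  17  16  23  62 112 114  58  24  23  30  54 110 126 103  93]
126 [168 168 170 169 143  52  13  21  17  17  23  21  17  18  19  19  21  21
  16  20  17  15  27  80 127 132  92  44  58 110 141 146 149 147 148 149]
128 [169 167 169 171 167 144  86  51  41  23  18  19  18  21  22  22  20  19
  28  60  93 105 125 144 148 146 144 143 147 146 147 146 144 144 147 142]
[... 659 characters left out ...]
44  18  22  19  22  19
  13  14  11  17  15  12  13  24  65  99 107  95  75  90 116 125 121 119]
140 [169 170 171 170 169 172 171 149  94  57  69  69  46  30  35  47  40  23
  12  10  13  13  15  18  47  85 106  97  81  77 100 118 120 115 113 131]
142 [172 169 171 171 169 172 173 171 169 158 135 118  96  93  70  25   9  10
  12  12  19  40  58  86  85  69  64  61  61  58  59  64  63  60  74 132]
144 [172 172 173 171 170 171 171 171 169 180 200 183 124  97  66  46  35  30
  36  57  87 103  98  78  64  62  63  65  64  65  65  65  63  69  91 125]
146 [173 171 172 171 170 172 169 169 171 185 179 142 117 109 105  89  59  59
  78  89  73  65  70  65  57  65  66  64  64  64  66  73  90 108 130 139]
```

Call:
arm_command(plan=[-0.12,-0.08,0,-4,-0.22,-0.17,0,-7,-0.22,-0.17,0,-7])

```text
t: 6.7
position: [456.2, 396.5, 70.0]
ee_rot: [1.368, -2.827, 0.001]
ft_force: [-2.8, -5.0, 4.1]
finger_gap: -0.0
grasp_force: 3.1
```

Call:
arm_command(plan=[-0.1,0,0,-2,-0.2,0,0,-2,-0.2,0,0,-2])

```text
t: 7.0
position: [457.6, 398.1, 70.0]
ee_rot: [1.415, -2.804, 0.001]
ft_force: [-1.5, -5.8, 4.2]
finger_gap: -0.1
grasp_force: 2.8
```

There is no hard stop yet. I'll back off, clear the view and refit the knob angle.

```bash
python3 - <<'E'
from lib import *
np.set_printoptions(precision=2,suppress=True)
go([445,385,70],146);go([445,385,190],146);go([430,150,220],146)
E
```

```text
yaw now 143.5570810565036 q6 -108.71293679146567 shift cm [ 1.8   0.24 -0.  ] turn -2.4429189434964087
yaw now 143.5570810565036 q6 -108.71293679146567 shift cm [  1.81   0.23 -12.  ] turn -2.4429189434964087
yaw now 143.5570810565036 q6 -108.71293679146567 shift cm [ 21.61 -12.52 -14.97] turn -2.4429189434964087
```

Call:
arm_command(plan=[0.9,0.1,0,0,1.8,0.2,0,0,1.8,0.2,-4,6,1.8,0.2,-8,14,2.5,0,-12,22,5,-2,-15,30,9,-4.5,-15,38,13,-7,-15,46,17,-9.5,-15,54,20,-12,-15,60,21.5,-12.5,-15,60,21.5,-12.5,-15,60])

```text
t: 8.2
position: [430.8, 149.7, 219.9]
ee_rot: [0.175, 3.136, -0.0]
ft_force: [1.2, 0.7, -0.3]
finger_gap: -0.1
grasp_force: 0.0
```

```bash
cat > kfit.py <<'E'
from lib import *
from push import z,ex
from station import manip
import sys
np.set_printoptions(precision=2,suppress=True)
K=8;roi={"side":(230,100),"top":(125,255)};ups={};C={}
def fit(ims):
    for n in roi:
        x,y=roi[n];im=cv2.resize(ims[n][y:y+50,x:x+50],None,fx=K,fy=K,interpolation=cv2.INTER_CUBIC);C[n]=im
        ups[n]=im.max(2)<60
    e2=np.cross(z,ex);th=np.linspace(0,2*np.pi,40)
    cyl=np.array([[19*np.cos(a),19*np.sin(a),zz] for a in th for zz in(-35,-23)])
    def render(n,p):
        X=np.cos(p[3])*ex+np.sin(p[3])*e2;R=np.c_[X,np.cross(z,X),z];im=np.zeros((400,400),np.uint8)
        for pts in(box(-21,21,-7,7,-23,7),cyl):
            q=(proj(n,pts@R.T+p[:3])-roi[n]+.5)*K-.5;cv2.fillConvexPoly(im,cv2.convexHull(q.astype(np.int32)),1)
        return im>0
    def cost(p):
        c=0
        for n in ups:
            a=render(n,p);m=ups[n].copy();yy,xx=np.mgrid[:400,:400]
            near=cv2.dilate(a.astype(np.uint8),np.ones((41,41)))>0
            m&=near;c+=1-(a&m).sum()/(a|m).sum()
        return c
    P=[458.9,422.9,110.5]
    for a in np.arange(-1.5,1.6,.1):pass
    sc=[(cost(np.r_[P,a]),a) for a in np.arange(-1.57,1.57,.1)];sc.sort();print("scan",[(round(c,3),round(a,2)) for c,a in sc[:6]])
    best=None
    for _,a in sc[:2]:
        s=np.r_[P,a];r=minimize(cost,s,method="Nelder-Mead",options=dict(initial_simplex=np.array([s]+[s+d for d in np.diag([4,4,4,.2])]),maxiter=300))
        if best is None or r.fun<best.fun:best=r
    print(best.fun,best.x);p=best.x
    # pointer: white pixels on top face, both ends
    X=np.cos(p[3])*ex+np.sin(p[3])*e2
    for e in(14,-14):
        u=proj("top",p[:3]+e*X+7*z)[0];v=ims["top"].max(2)[int(u[1])-3:int(u[1])+4,int(u[0])-3:int(u[0])+4];print("end",e,u,v.max())
    return p
if __name__=="__main__":
    ims={n:manip.read_camera(n)["color"][:,:,::-1].copy() for n in roi}
    for n in ims:cv2.imwrite(f"pics/{n}_{sys.argv[1]}.png",ims[n])
    fit({n:cv2.imread(f"pics/{n}0.png") for n in roi});fit(ims)
    print(ims["top"].max(2)[268:302:1,136:166])
E
python3 kfit.py a
```

```text
scan [(np.float64(0.406), np.float64(-1.17)), (np.float64(0.407), np.float64(-0.67)), (np.float64(0.407), np.float64(-1.07)), (np.float64(0.41), np.float64(-0.57)), (np.float64(0.413), np.float64(-0.97)), (np.float64(0.414), np.float64(-0.77))]
0.3936228621222978 [459.15 422.26 111.11  -1.12]
end 14 [143.89 281.23] 107
end -14 [149.65 290.66] 170
scan [(np.float64(0.495), np.float64(0.73)), (np.float64(0.506), np.float64(0.83)), (np.float64(0.507), np.float64(0.63)), (np.float64(0.525), np.float64(0.23)), (np.float64(0.526), np.float64(0.13)), (np.float64(0.533), np.float64(0.93))]
0.43955881628834503 [456.98 422.55 115.11   0.68]
end 14 [142.02 289.55] 168
end -14 [150.33 284.01] 37
[[118 120 122 ... 121 116 122]
 [ 99 105 118 ... 107 103 118]
 [102 100 116 ... 104 110 119]
 ...
 [143 143 144 ... 143 141 143]
 [142 144 144 ... 142 141 142]
 [142 143 142 ... 140 141 140]]
```

```bash
python3 - <<'E'
import cv2,numpy as np
np.set_printoptions(linewidth=250)
for f in("top0","top_a"):
    c=cv2.imread(f"pics/{f}.png").max(2).astype(int)
    print(f)
    for r in range(270,298):print(r,' '.join('%3d'%v for v in c[r,136:166]))
E
```

```text
top0
270  91  91 107 110 102  98  97  98  98 100  97  95  96  97  96  96  97  98  99  98  98  95  92  83  83  96 100  97 102 110
271 107 105 111 107 100  99  98 100  99  93  79  75  71  72  71  74  78  91  96  96  99  99 100  92  81  81  92 106 112 113
272 113 111 109 102  99  98  98  99  91  76  51  45  38  33  36  39  48  64  79  91  97  98  99  96  93  81  75 103 113 113
273 111 113 108 101  99  98  97  83  66  46  34  27  31  23  27  33  29  33  48  65  79  91  97  97  96  92  75  88 108 112
274 110 110 104  99  99  98  93  64  33  26  27  27  27  28  32  28  28  28  27  30  49  80  95  99  98  97  80  71  90 110
275 110 112 103  99  98  98  83  45  24  17  24  19  27  25  26  31  27  31  26  26  30  58  87  95  98  98  92  72  72 103
276  96 105 103  97  99  93  64  31  22  22  22  22  22  23  28  25  26  29  25  27  27  35  63  88  96  97  96  81  67  99
277 107 110 103  98  96  75  42  27  20  22  22  26  23  25  29  27  27  29  29  28  28  29  42  69  93  99  98  90  69  87
278 113 111 102  97  85  52  27  22  24  20  22  20  19  22  23  24  30  26  25  27  28  28  33  58  85
[... 5154 characters left out ...]
 129 128 119 118 119 122 124 127 124 123 122 122 122 122 121 121 122 122 123 123
293 185 182 182 182 181 178 176 156 174 182 183 180 170 168 162 136 139 150 142 141 137 133 131 130 126 127 126 124 127 125
294 168 159 161 161 157 158 165 171 177 184 188 186 185 184 184 179 180 181 181 180 181 179 174 166 153 152 158 152 146 143
295 129 133 141 149 143 159 172 177 178 180 179 163 161 166 159 158 161 168 177 182 183 188 184 184 182 180 181 180 178 177
296 140 142 141 145 143 144 140 137 137 133 134 130 136 146 150 142 168 177 181 181 181 175 166 167 169 168 166 169 173 178
297 143 144 143 144 144 143 141 142 143 143 142 142 143 143 146 143 145 135 136 134 132 127 129 139 152 160 168 171 174 180
```

The pointer now runs from (145,287) to (142,290.5) in the top view, about 0.7–0.8 rad below horizontal, which is close to the expected off stop. To make sure it is on the stop, I'll push again with the gripper body turned square to the casing for clearance.

```bash
python3 - <<'E'
from lib import *
np.set_printoptions(precision=2,suppress=True)
go([436,382,150],5);go([436,382,70],5);go([446,394.5,70],5)
E
```

```text
yaw now 83.76872096975403 q6 -72.71450511680852 shift cm [ 2.06 22.96  7.  ] turn 78.76872096975403
yaw now 83.76872096975403 q6 -72.71450511680852 shift cm [ 2.06 22.95 15.  ] turn 78.76872096975403
yaw now 83.76872096975403 q6 -72.71450511680852 shift cm [ 1.2 24.3 15. ] turn 78.76872096975403
```

Call:
arm_command(plan=[0.3,3,0,8,0.6,7,1,16,0.9,11,2,24,1.2,15,3,32,1.5,18,4,40,1.8,21,5,48,2,23,6,56,2,23,7,64,2,23,9,72,2,23,12,79,2,23,15,79,2,23,15,79,1.2,24.3,15,79,1.2,24.3,15,79])

```text
t: 9.7
position: [446.4, 396.3, 70.8]
ee_rot: [2.124, 2.315, 0.004]
ft_force: [-1.5, -0.8, 0.4]
finger_gap: -0.1
grasp_force: 0.0
```

```bash
python3 - <<'E'
from lib import *
np.set_printoptions(precision=2,suppress=True)
go([448,396.5,70],5);go([450,398.5,70],5);go([453,403,70],5)
E
```

```text
yaw now 4.934246653031084 q6 30.308452692730963 shift cm [0.01 0.16 0.08] turn -0.06575334696891577
yaw now 4.934246653031084 q6 30.308452692730963 shift cm [0.19 0.37 0.09] turn -0.06575334696891577
yaw now 4.934246653031084 q6 30.308452692730963 shift cm [0.61 0.71 0.09] turn -0.06575334696891577
```

Call:
arm_command(plan=[0.1,0.1,0,0,0.2,0.2,0,0,0.2,0.2,0,0])

```text
t: 10.0
position: [447.4, 396.6, 70.3]
ee_rot: [2.125, 2.314, 0.001]
ft_force: [-0.5, -0.5, 0.2]
finger_gap: -0.2
grasp_force: 0.0
```

Call:
arm_command(plan=[0.1,0.1,0,0,0.2,0.2,0,0,0.2,0.2,0,0])

```text
t: 10.3
position: [449.4, 398.8, 69.9]
ee_rot: [-2.125, -2.313, -0.0]
ft_force: [0.5, 1.5, 0.6]
finger_gap: -0.0
grasp_force: 0.0
```

Call:
arm_command(plan=[0.1,0.1,0,0,0.2,0.15,0,0,0.2,0.15,0,0])

```text
t: 10.6
position: [450.5, 400.6, 69.8]
ee_rot: [-2.125, -2.313, 0.001]
ft_force: [-2.4, -3.8, 0.8]
finger_gap: 0.2
grasp_force: 1.6
```

Call:
arm_command(plan=[0.1,0.05,0,0,0.2,0.1,0,0,0.2,0.1,0,0])

```text
t: 10.9
position: [451.5, 402.9, 69.8]
ee_rot: [2.125, 2.314, -0.0]
ft_force: [-1.3, -4.5, 2.3]
finger_gap: -0.1
grasp_force: 2.1
```

Call:
arm_command(plan=[0.1,0.05,0,0,0.2,0.1,0,0,0.2,0.1,0,0])

```text
t: 11.2
position: [451.6, 403.6, 69.8]
ee_rot: [2.125, 2.313, -0.005]
ft_force: [-3.8, -13.6, 6.9]
finger_gap: -0.3
grasp_force: 6.3
```

Call:
arm_command(plan=[0.1,0.05,0,0,0.2,0.1,0,0,0.2,0.1,0,0])

```text
t: 11.5
position: [451.8, 404.2, 69.7]
ee_rot: [2.125, 2.313, -0.01]
ft_force: [-6.5, -23.5, 12.3]
finger_gap: -0.2
grasp_force: 11.0
```

The force rises steeply to 27 N with no further motion. I'll back off and check the pointer angle.

Call:
arm_command(plan=[-0.8,-0.5,0,0,-1.8,-1.5,0,0,-1.8,-1.5,-4,0,-1.8,-1.5,-8,-4,-5,-1.5,-11,-12,-9,-1.5,-12,-20,-13,-1.5,-12,-28,-17,-1.5,-12,-36,-21,-1.5,-12,-44,-24,-1.5,-12,-50,-24,-1.5,-12,-50])

```text
t: 12.6
position: [459.1, 164.3, 190.1]
ee_rot: [0.947, 2.994, 0.001]
ft_force: [0.1, 0.5, -0.6]
finger_gap: -0.0
grasp_force: 0.0
```

```bash
sed -i '$d' kfit.py; python3 kfit.py b; python3 - <<'E'
import cv2
c=cv2.imread(f"pics/top_b.png").max(2).astype(int)
for r in range(272,296):print(r,' '.join('%3d'%v for v in c[r,136:166]))
E
```

```text
scan [(np.float64(0.406), np.float64(-1.17)), (np.float64(0.407), np.float64(-0.67)), (np.float64(0.407), np.float64(-1.07)), (np.float64(0.41), np.float64(-0.57)), (np.float64(0.413), np.float64(-0.97)), (np.float64(0.414), np.float64(-0.77))]
0.3936228621222978 [459.15 422.26 111.11  -1.12]
end 14 [143.89 281.23] 107
end -14 [149.65 290.66] 170
scan [(np.float64(0.591), np.float64(0.93)), (np.float64(0.602), np.float64(1.03)), (np.float64(0.611), np.float64(0.83)), (np.float64(0.625), np.float64(1.13)), (np.float64(0.644), np.float64(-0.07)), (np.float64(0.645), np.float64(0.03))]
0.5121939991564675 [456.15 422.64 115.04   0.93]
end 14 [143.12 290.88] 183
end -14 [149.15 283.38] 34
272 121 122 120 114 108 109 108 106 102  86  72  52  39  44  43  44  52  67  84  96 107 107 107 107 101  87  82 111 124 125
273 123 122 117 109 110 108 107 103  77  52  38  35  30  29  27  27  31  36  47  66  93 105 110 109 106  98  78  98 118 124
274 121 121 113 107 108 108 104  77  45  33  30  28  32  30  28  28  21  25  29  37  63  93 105 107 107 105  88  82 100 120
275 120 121 113 108 107 105  92  52
[... 1868 characters left out ...]
  38  57 100 105 106 103 100  99  98  91 101 118 122 123 125 125 126 125 126 125
291 138 135 134 134 124  90  68 121  93  49  44  83 106 109 109 111 119 118 118 118 118 124 125 125 126 127 125 125 127 126
292 185 178 174 170 162 139 111 110  67  55  93 124 120 119 116 116 125 126 123 124 122 124 124 123 122 123 123 123 123 128
293 187 186 186 184 183 180 178 153 111 122 176 183 172 167 155 128 139 152 144 142 138 135 134 130 127 127 127 127 128 128
294 169 161 163 163 160 161 168 173 175 181 189 190 187 186 184 182 181 184 184 183 182 181 176 168 155 154 158 154 147 146
295 131 134 143 152 146 161 174 178 181 181 183 164 163 168 161 162 162 171 180 185 188 190 188 185 183 182 182 181 180 179
```

The pointer now sits near p=0.93, at the dial's first tick (0.97), and the ticks span about 4.5 rad, so the knob is at the off stop. Next I'll move above the ear defenders and check the true tip height in both cameras.

```bash
python3 - <<'E'
from lib import *
np.set_printoptions(precision=2,suppress=True)
go([441,-261,210],-87)
E
```

```text
yaw now 54.69201692584678 q6 -42.53306289129804 shift cm [-23.25 -35.93  -2.03] turn 141.6920169258468
```

Call:
arm_command(plan=[-1,-2,-2,8,-3,-5,-2,16,-5,-8,-2,24,-7,-11,-2,32,-9,-14,-2,40,-11,-17,-2,48,-13,-20,-2,56,-15,-23,-2,64,-17,-26,-2,72,-19,-29,-2,80,-21,-32,-2,88,-22.5,-34.5,-2,96,-23.2,-35.9,-2,104,-23.2,-35.9,-2,112,-23.2,-35.9,-2,120,-23.2,-35.9,-2,128,-23.2,-35.9,-2,136,-23.2,-35.9,-2,141.7,-23.2,-35.9,-2,141.7], fingers=0.3)

```text
t: 14.6
position: [442.5, -259.7, 209.7]
ee_rot: [3.14, 0.085, 0.001]
ft_force: [0.7, 0.3, -1.2]
finger_gap: 55.5
grasp_force: 0.0
```

```bash
python3 - <<'E'
from lib import *
from station import manip
np.set_printoptions(precision=1,suppress=True)
s=manip.get_state();print(s["position"],s["finger_gap"],s["ee_rot"])
for n in("side","top"):cv2.imwrite(f"pics/{n}_c.png",manip.read_camera(n)["color"][:,:,::-1])
P=s["position"]
for d in(0,25):
  for w in(-27,27):print(d,w,proj("side",P+[0,w,d])[0],proj("top",P+[0,w,d])[0])
a=cv2.imread("pics/side0.png").astype(int);b=cv2.imread("pics/side_c.png").astype(int)
m=(np.abs(a-b).max(2)>30)
for r in range(262,318,2):print(r,''.join('#' if v else '.' for v in m[r,180:270]))
E
```

```text
[ 442.5 -259.7  209.7] 55.53303661796084 [3.1 0.1 0. ]
0 -27 [216.9 302.9] [454.3 285.5]
0 27 [219.7 277.7] [430. 286.]
25 -27 [215.  291.2] [456.6 285. ]
25 27 [218. 266.] [431.9 285.5]
262 ..................#########################...............................................
264 ...................######################.................................................
266 ...................######################.................................................
268 ....................######################................................................
270 ....................######################................................................
272 #....................#####################................................................
274 ####.................#####################................................................
276 #####................#####################................................................
278 ###########...........####################................................................
280 #......................###################............
[... 1046 characters left out ...]
...................................
304 ####################################......................................................
306 #####################################.....................................................
308 #######################################...................................................
310 ##########################################................................................
312 ###########################################...............................................
314 ##############################################............................................
316 ###################################.......................................................
```

The near fingertip images at side row 291, and the reported TCP plus 25 mm projects to row 291.2. The visible tips are therefore about 25 mm higher than reported, the same as at the knob. I'll descend in two steps with that offset and check.

Call:
arm_command(plan=[0,0,2,0,0,0,4.5,0,0,0,7,0,0,0,8.5,0,0,0,9.5,0,0,0,10.2,0,0,0,10.5,0,0,0,10.5,0])

```text
t: 15.5
position: [441.7, -260.5, 104.9]
ee_rot: [3.14, 0.087, 0.0]
ft_force: [-0.1, -0.8, 0.8]
finger_gap: 55.6
grasp_force: 0.0
```

```bash
python3 - <<'E'
from lib import *
from station import manip
c={n:manip.read_camera(n)["color"][:,:,::-1].copy() for n in("side","top")}
for n in c:cv2.imwrite(f"pics/{n}_d.png",c[n])
print(manip.get_state()["position"])
a=cv2.resize(c["side"][270:390,165:285],None,fx=5,fy=5,interpolation=cv2.INTER_CUBIC)
for i in range(0,120,10):cv2.line(a,(0,i*5),(8,i*5),(0,0,255),1)
cv2.imwrite("pics/grasp.png",a)
E
```

```text
[ 441.73726189 -260.60457422  105.2959275 ]
```

View pics/grasp.png

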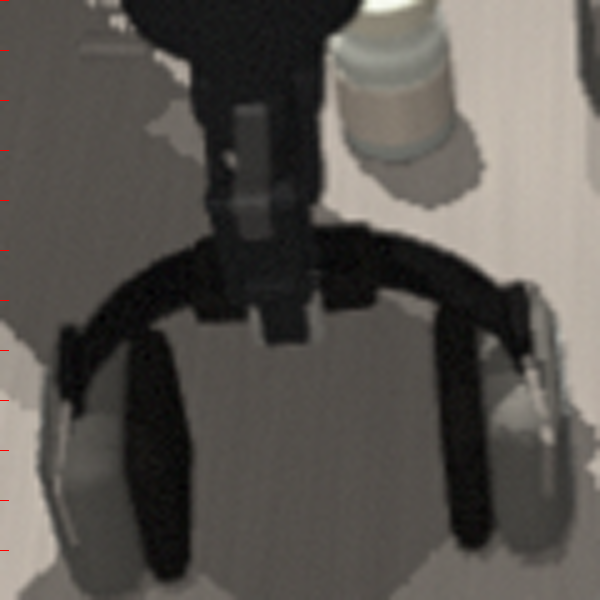

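The near fingertip is at (222,339) and the pad's lower edge at row 334, so the tip height is uncertain by about 10 mm. I'll calibrate it by touching the bench gently at a free spot, with the fingers set to the pad's 30 mm width.

Call:
arm_command(plan=[0,0,-3,0,0,0,-7,0,0,0,-10,0,0,-3,-10,0,0,-7,-10,0,0,-10,-8,0,0,-10,-4,0,0,-10,0,0,0,-10,4,0,0,-10,7,0,0,-10,9,0,0,-10,9.5,0,0,-10,9.5,0], fingers=-0.29)

```text
t: 16.9
position: [436.1, -160.6, 9.9]
ee_rot: [-3.14, -0.087, 0.001]
ft_force: [0.2, -0.1, -0.7]
finger_gap: 30.2
grasp_force: 0.0
```

Call:
arm_command(plan=[0,0,0.5,0,0,0,1.0,0,0,0,1.0,0])

```text
t: 17.2
position: [436.1, -160.6, -0.1]
ee_rot: [3.14, 0.087, 0.001]
ft_force: [-0.8, 0.2, 0.1]
finger_gap: 30.4
grasp_force: 0.0
```

Call:
arm_command(plan=[0,0,0.4,0,0,0,0.4,0])

```text
t: 17.4
position: [436.0, -160.6, -4.4]
ee_rot: [-3.14, -0.086, -0.0]
ft_force: [0.4, -0.8, 0.2]
finger_gap: 30.2
grasp_force: 0.0
```

Below the nominal bench level without contact, so the tip offset is real. I'll continue in 4 mm steps.

Call:
arm_command(plan=[0,0,0.4,0,0,0,0.8,0,0,0,0.8,0])

```text
t: 17.7
position: [435.8, -160.5, -12.8]
ee_rot: [-3.14, -0.087, 0.001]
ft_force: [-0.7, 0.6, -0.2]
finger_gap: 30.3
grasp_force: 0.0
```

Call:
arm_command(plan=[0,0,0.4,0,0,0,0.4,0])

```text
t: 17.9
position: [435.9, -160.5, -16.6]
ee_rot: [-3.14, -0.086, 0.001]
ft_force: [-0.1, -0.3, -0.4]
finger_gap: 30.1
grasp_force: 0.0
```

Call:
arm_command(plan=[0,0,0.3,0,0,0,0.3,0])

```text
t: 18.1
position: [435.9, -160.5, -19.5]
ee_rot: [-3.14, -0.087, 0.0]
ft_force: [0.2, 0.0, -0.1]
finger_gap: 30.1
grasp_force: 0.0
```

Call:
arm_command(plan=[0,0,0.3,0,0,0,0.3,0])

```text
t: 18.3
position: [435.9, -160.5, -22.5]
ee_rot: [-3.14, -0.086, 0.0]
ft_force: [-0.1, -0.1, 0.2]
finger_gap: 30.6
grasp_force: 0.0
```

Call:
arm_command(plan=[0,0,0.3,0,0,0,0.3,0])

```text
t: 18.5
position: [435.9, -160.5, -25.5]
ee_rot: [-3.14, -0.086, 0.0]
ft_force: [-0.1, -0.2, 1.7]
finger_gap: 30.0
grasp_force: 0.0
```

Call:
arm_command(plan=[0,0,0.2,0,0,0,0.2,0])

```text
t: 18.7
position: [435.9, -160.6, -27.4]
ee_rot: [-3.14, -0.086, 0.0]
ft_force: [-0.9, 0.9, -0.3]
finger_gap: 30.2
grasp_force: 0.0
```

Call:
arm_command(plan=[0,0,0.2,0,0,0,0.2,0])

```text
t: 18.9
position: [436.1, -160.6, -28.0]
ee_rot: [3.14, 0.086, 0.002]
ft_force: [-4.0, 1.3, 24.7]
finger_gap: 30.4
grasp_force: 12.2
```

Contact is at a reported z of -27.5 with a 30 mm gap, so the true tip is the reported z plus 27.5 mm. For a tip at about 124 mm, the reported z should be about 97.

Call:
arm_command(plan=[0,0,-2,0,0,0,-6,0,0,0,-10,0,0,0,-14,0,0,0,-18,0,0,3,-20,0,0,7,-20,0,0,10,-20,0,0,10,-20,0], fingers=0.18)

```text
t: 19.8
position: [441.7, -263.4, 170.8]
ee_rot: [3.139, 0.082, 0.002]
ft_force: [0.9, 1.4, 0.6]
finger_gap: 50.3
grasp_force: 0.0
```

```bash
python3 - <<'E'
from lib import *
np.set_printoptions(precision=2,suppress=True)
go([442,-260.5,97],-87)
E
```

```text
yaw now -86.9929854407813 q6 48.835155501242454 shift cm [ 0.04 -0.29  7.38] turn 0.007014559218703198
```

Call:
arm_command(plan=[0,0,2,0,0,0,4,0,0,0,5.5,0,0,0,6.6,0,0,0,7.2,0,0,0,7.4,0,0,0,7.4,0])

```text
t: 20.5
position: [441.6, -260.4, 96.9]
ee_rot: [-3.14, -0.087, -0.0]
ft_force: [0.3, -0.3, -0.5]
finger_gap: 50.7
grasp_force: 0.0
```

Call:
arm_command(plan=[0,0,0,0,0,0,0,0,0,0,0,0,0,0,0,0,0,0,0,0], fingers=-1, grip_force=40)

```text
t: 21.0
position: [441.8, -260.6, 97.5]
ee_rot: [3.14, 0.087, 0.002]
ft_force: [-1.0, 1.8, 6.6]
finger_gap: 29.0
grasp_force: 39.7
```

Gripped at a 29 mm gap, with the crown underside about 25 mm above the reported z. Lifting.

Call:
arm_command(plan=[0,0,-0.5,0,0,0,-1.5,0,0,0,-3,0,0,0,-5,0,0,0,-7.5,0,0,0,-10,0,0,0,-12.5,0,0,0,-15,0,0,0,-17.5,0,0,0,-19.5,0,0,0,-20.5,0,0,0,-21,0,0,0,-21,0,0,0,-21,0])

```text
t: 22.4
position: [441.2, -260.3, 305.9]
ee_rot: [-3.139, -0.086, 0.002]
ft_force: [-0.1, 0.1, -1.9]
finger_gap: 29.0
grasp_force: 39.5
```

```bash
python3 - <<'E'
from lib import *
from station import manip
np.set_printoptions(precision=2,suppress=True)
s=manip.get_state();print(s["position"],s["ft_force"],s["wrist_torque"],s["finger_gap"])
ims={n:manip.read_camera(n)["color"][:,:,::-1].copy() for n in("side","top")}
for n in ims:cv2.imwrite(f"pics/{n}_e.png",ims[n])
go([442,55,305],-91);go([622,55,305],-91)
# rod x at z 161 from top view row 210.6 -> at y=55 and y=-20
for c in(280,310,335):print(ray_at_z("top",(c,210.6),161),ray_at_z("top",(c,210.6),166))
E
```

```text
[ 441.22 -260.25  305.92] [-0.13  0.08 -1.88] [-0.03 -0.01  0.03] 29.03131558087593
yaw now -86.84819220736819 q6 48.91920861633523 shift cm [  1.81 -31.48   0.12] turn 4.151807792631814
yaw now -86.84819220736819 q6 48.91920861633523 shift cm [ 19.78 -30.49   0.1 ] turn 4.151807792631814
[624.06 100.17] [623.2   99.79]
[622.99  30.78] [622.13  30.64]
[622.12 -26.96] [621.26 -26.89]
```

Call:
arm_command(plan=[0.1,-1.5,0,0,0.3,-4.5,0,0.5,0.5,-8,0,1,0.7,-12,0,1.5,0.9,-16,0,2,1.1,-20,0,2.5,1.3,-24,0,3,1.5,-27.5,0,3.5,1.7,-30,0,4.1,1.8,-31.3,0,4.1,1.8,-31.5,0,4.1,3,-31.4,0,4.1,6,-31.3,0,4.1,9.5,-31.1,0,4.1,13,-30.9,0,4.1,16.5,-30.7,0,4.1,18.8,-30.6,0,4.1,19.8,-30.5,0,4.1,19.9,-30.5,0,4.1,19.9,-30.5,0,4.1])

```text
t: 24.5
position: [622.9, 54.4, 306.6]
ee_rot: [-3.141, 0.027, 0.001]
ft_force: [-0.5, 0.1, -2.2]
finger_gap: 29.0
grasp_force: 39.7
```

```bash
python3 - <<'E'
from lib import *
from station import manip
np.set_printoptions(precision=2,suppress=True)
s=manip.get_state();P=s["position"];print(P,s["ft_force"],s["wrist_torque"],s["finger_gap"])
ims={n:manip.read_camera(n)["color"][:,:,::-1].copy() for n in("side","top")}
for n in ims:cv2.imwrite(f"pics/{n}_f.png",ims[n])
a=cv2.imread("pics/side_e.png").astype(int);b=ims["side"].astype(int)
# where rod and cups appear in side view
for Q in([P[0],P[1]-35,P[2]+25-122],[P[0]-45,P[1]-35,P[2]-97],[P[0]+45,P[1]-35,P[2]-97],[623.4,55,161],[623.4,20,161]):print(np.array(Q),proj("side",Q)[0])
go([623.4,55,305],-90.9)
for r in range(196,232,2):print(r,' '.join('%3d'%v for v in b.max(2)[r,280:370:2]))
E
```

```text
[622.93  54.42 306.56] [-0.54  0.06 -2.19] [-0.01 -0.02 -0.03] 29.01420647396296
[622.93  19.42 209.56] [323.64 184.45]
[577.93  19.42 209.56] [300.52 184.94]
[667.93  19.42 209.56] [346.65 183.99]
[623.4  55.  161. ] [322.16 194.31]
[623.4  20.  161. ] [323.31 204.4 ]
yaw now -90.95430639627084 q6 89.93017723789733 shift cm [ 0.08 -0.02  0.22] turn -0.05430639627083167
196 176 173 169 141 106 106 146 144 106 106 105 106 103 108 105 106 107 107 107  79  79 138 145 105 104 102 104 102 102 102 101 100 102 101 102 102 101 133 172 174 175 174 172 109 110
198 176 173 171 172 174 173 174 175 171 174 173 174 173 175 172 175 176 176 175  94  78 131 148 114 152 151 147 148 149 149 144 105 104 105 133 106 105 111 171 175 174 174 175 117 104
200 176 174 170 170 173 172 172 174 172 174 175 175 174 174 171 175 177 176 174  93  79 127 147 122 177 177 176 175 178 174 171 172 173 169 172 173 173 171 170 173 175 174 172 172  84
202 177 175 173 171 173 174 173 173 175 174 176 175 174 176 174 174 177 175 175  89  76 119 146 121 168 177 175 174 177 174 170 171 172 169 172 173 173 171 168 174 175 176 171
[... 1884 characters left out ...]
 175 174  82  77  78  79  78  74  73  73  72  73  71  72  84 101  88  43  40  42  45  45  72 165 171 171 173 171 173 171 174 171 171 173 174 173 172
226 174 175 175 176 177 176 176 178 176 175  56  49  45  47  45  46  41  39  38  33  32  24  36  32  29  19  30  32  32  37  35 127 172 173 174 172 175 171 172 172 171 174 176 174 172
228 160 160 161 160 164 162 162 164 163 163  90  55  62  60  53  34  23  13  15  13  15  19  12  12  20  16  24  29  27  24  25  27  86 127 137 138 166 172 168 169 170 173 175 172 171
230 149 147 150 148 151 150 149 152 150 150 150 152 128  71  20  18  17  18  17  17   9  18  14  18  20  12  15  26  28  29  22  33  18  16  23  66 155 172 168 169 171 172 175 174 170
```

The rod is centred between the cups. Lowering.

Call:
arm_command(plan=[0,0,1,0,0,0,3,0,0,0,5,0,0,0,7,0,0,0,9,0,0,0,10.5,0,0,0,11.5,0,0,0,12,0,0,0,12,0])

```text
t: 25.5
position: [623.2, 55.1, 186.5]
ee_rot: [-3.141, 0.026, 0.001]
ft_force: [0.6, -0.2, -0.9]
finger_gap: 28.8
grasp_force: 39.7
```

Call:
arm_command(plan=[0,0,0.5,0,0,0,1,0,0,0,1,0])

```text
t: 25.8
position: [623.2, 55.1, 176.3]
ee_rot: [-3.141, 0.026, 0.001]
ft_force: [0.5, 0.5, -2.0]
finger_gap: 29.1
grasp_force: 39.7
```

Call:
arm_command(plan=[0,0,0.5,0,0,0,1,0,0,0,1,0])

```text
t: 26.1
position: [623.1, 55.1, 166.0]
ee_rot: [-3.141, 0.026, 0.002]
ft_force: [-0.9, 0.4, -2.1]
finger_gap: 28.8
grasp_force: 39.7
```

Now 3 mm steps with a force check.

Call:
arm_command(plan=[0,0,0.3,0,0,0,0.6,0,0,0,0.6,0])

```text
t: 26.4
position: [623.3, 55.1, 160.4]
ee_rot: [-3.141, 0.026, 0.001]
ft_force: [1.0, 0.3, -2.0]
finger_gap: 28.8
grasp_force: 39.7
```

Call:
arm_command(plan=[0,0,0.3,0,0,0,0.5,0,0,0,0.5,0])

```text
t: 26.7
position: [623.3, 55.0, 155.5]
ee_rot: [-3.141, 0.026, 0.001]
ft_force: [1.1, -0.3, -1.8]
finger_gap: 29.0
grasp_force: 39.7
```

Call:
arm_command(plan=[0,0,0.3,0,0,0,0.3,0])

```text
t: 26.9
position: [623.3, 55.1, 152.4]
ee_rot: [-3.141, 0.026, 0.001]
ft_force: [0.3, -0.1, -1.1]
finger_gap: 29.1
grasp_force: 39.7
```

Call:
arm_command(plan=[0,0,0.2,0,0,0,0.2,0])

```text
t: 27.1
position: [623.3, 55.0, 150.5]
ee_rot: [-3.141, 0.026, 0.0]
ft_force: [0.2, -0.1, -1.8]
finger_gap: 29.0
grasp_force: 39.7
```

Call:
arm_command(plan=[0,0,0.2,0,0,0,0.2,0])

```text
t: 27.3
position: [623.4, 55.0, 148.6]
ee_rot: [-3.141, 0.026, 0.0]
ft_force: [-0.2, -0.3, -2.4]
finger_gap: 28.9
grasp_force: 39.7
```

Call:
arm_command(plan=[0,0,0.1,0,0,0,0.2,0,0,0,0.2,0])

```text
t: 27.6
position: [623.4, 55.0, 146.6]
ee_rot: [-3.141, 0.026, 0.0]
ft_force: [0.6, -0.0, -2.2]
finger_gap: 28.9
grasp_force: 39.7
```

Call:
arm_command(plan=[0,0,0.1,0,0,0,0.15,0,0,0,0.15,0])

```text
t: 27.9
position: [623.4, 55.0, 145.2]
ee_rot: [-3.141, 0.026, 0.0]
ft_force: [-0.3, 0.3, -0.6]
finger_gap: 29.0
grasp_force: 39.7
```

Call:
arm_command(plan=[0,0,0.1,0,0,0,0.15,0,0,0,0.15,0])

```text
t: 28.2
position: [623.4, 55.0, 143.7]
ee_rot: [-3.141, 0.026, 0.0]
ft_force: [-0.0, -0.2, -1.6]
finger_gap: 29.0
grasp_force: 39.7
```

Call:
arm_command(plan=[0,0,0.1,0,0,0,0.1,0])

```text
t: 28.4
position: [623.4, 55.0, 142.6]
ee_rot: [-3.141, 0.026, 0.0]
ft_force: [1.2, -0.4, -2.0]
finger_gap: 28.5
grasp_force: 39.7
```

Call:
arm_command(plan=[0,0,0.1,0,0,0,0.1,0])

```text
t: 28.6
position: [623.4, 55.0, 141.7]
ee_rot: [-3.141, 0.026, 0.0]
ft_force: [0.0, 0.6, -2.2]
finger_gap: 29.2
grasp_force: 39.7
```

Call:
arm_command(plan=[0,0,0.1,0,0,0,0.1,0])

```text
t: 28.8
position: [623.4, 55.1, 140.7]
ee_rot: [-3.141, 0.026, 0.0]
ft_force: [0.4, 0.3, -2.3]
finger_gap: 28.3
grasp_force: 39.7
```

Call:
arm_command(plan=[0,0,0.1,0,0,0,0.1,0])

```text
t: 29.0
position: [623.5, 55.1, 140.4]
ee_rot: [-3.141, 0.026, -0.001]
ft_force: [-1.4, 0.1, 3.7]
finger_gap: 28.9
grasp_force: 40.2
```

Call:
arm_command(plan=[0,0,0.1,0,0,0,0.1,0])

```text
t: 29.2
position: [623.5, 55.0, 140.2]
ee_rot: [-3.141, 0.026, -0.002]
ft_force: [-5.0, -0.3, 11.8]
finger_gap: 28.4
grasp_force: 40.9
```

Contact is at a reported z of 140.6, which puts the rod axis at about 159.5 mm. I'll relieve the slight pressure, then open.

Call:
arm_command(plan=[0,0,-0.08,0,0,0,-0.14,0,0,0,-0.14,0,0,0,-0.14,0], grip_force=20)

```text
t: 29.6
position: [623.5, 55.1, 140.4]
ee_rot: [-3.141, 0.026, -0.0]
ft_force: [-2.4, 0.4, 4.6]
finger_gap: 29.0
grasp_force: 40.3
```

Call:
arm_command(plan=[0,0,0,0,0,0,0,0,0,0,0,0,0,0,0,0,0,0,0,0,0,0,0,0], fingers=0.1)

```text
t: 30.2
position: [623.4, 55.0, 140.1]
ee_rot: [-3.141, 0.026, 0.0]
ft_force: [0.3, -0.3, 0.0]
finger_gap: 46.8
grasp_force: 0.0
```

```bash
python3 - <<'E'
from lib import *
from station import manip
ims=manip.read_camera("side")["color"];cv2.imwrite("pics/side_g.png",ims[:,:,::-1]);print(manip.get_state()["finger_gap"],manip.get_state()["ft_force"])
E
```

```text
47.120332979240615 [-0.13205534 -0.31566826 -0.34484957]
```

Call:
arm_command(plan=[0,0,-0.5,0,0,0,-1.5,0,0,0,-3,0,0,0,-5,0,0,0,-8,0,0,0,-11,0,0,0,-14,0,-2,0,-16,0,-5,0,-16,0,-8,0,-16,0,-11,0,-16,0,-14,0,-16,0,-17,-1,-16,0,-18,-3,-16,0,-18,-6,-16,0,-18,-9,-16,0,-18,-12,-16,0,-18,-14,-16,0,-18,-15,-16,0,-18,-15,-16,0])

```text
t: 32.25
position: [445.8, 208.6, 300.6]
ee_rot: [-3.141, 0.024, -0.001]
ft_force: [-1.1, -0.5, 0.6]
finger_gap: 46.9
grasp_force: 0.0
```

```bash
python3 - <<'E'
from lib import *
from station import manip
np.set_printoptions(precision=1,suppress=True)
ims={n:manip.read_camera(n)["color"][:,:,::-1].copy() for n in("side","top")}
print(manip.get_state()["position"])
for n in ims:cv2.imwrite(f"pics/{n}_h.png",ims[n])
g=ims["top"].max(2)
for r in range(172,256,3):print(r,' '.join('%3d'%v for v in g[r,276:384:3]))
print("expected pad corners",proj("top",[[623-30,40,180],[623+30,40,180],[623-30,70,180],[623+30,70,180]]))
a=cv2.imread("pics/side0.png").astype(int);print("hung change side",np.abs(a-ims["side"])[225:290,278:375].mean())
for (n,y0,y1,x0,x1) in(("amber",340,420,385,440),("jar",260,300,228,258),("vials",196,245,222,264),("beaker",230,285,395,432),("tips",392,460,278,360),("spanner",262,288,180,226)):print(n,np.abs(a-ims["side"])[y0:y1,x0:x1].mean())
E
```

```text
[445.9 207.4 300.5]
172 145 144 143 143 142 141 141 139 142 142 142 143 142 143 144 143 144 144 144 144 147 145 145 148 147 149 148 147 147 147 146 144 143 145 143 142
175 143 142 141 143 142 141 143 141 142 143 143 143 142 145 143 144 144 144 143 144 145 144 144 145 145 146 145 145 144 143 145 141 142 143 143 141
178 142 143 141 141 137 125 118 102  95  81  88  97 134 144 144 144 146 144 145 145 144 146 146 145 140 102  96  90  87  90  92 101 140 145 145 145
181 145 146 144 118 101 101  61  49  50  53  94 101  78  88  94  94  92 127 133 142 143 145 144 110 103 103  98  46  46  47  68 103  89  92  96 104
184 142 143 141  92 111 117  57  44  45  51  87 107  80  92  93  93  93  94 143 142 145 144 143 101 108 117 112  43  42  42  74 117  98  87  92  92
187 141 141 139 118 106 108  59  44  44  46  70  76  59  89  94  95  95  97 144 144 145 144 144 101  87  99  92  46  43  43  59  75  82  91  93  92
190 144 143 142 141  61  54  44  44  42  43  41  42  46  92  94  94  94 140 144 145 145 143 134 105  49  47  47  46  45  43  43  43  56  94  93  99
193 105 140 141 137  48  48  43  42  38  41 
[... 2630 characters left out ...]
6 145 117  92  72  74  81  42  45  52  73  74  81  76  92  94  93  92  94  94  94  94  80 122 104 104 103 106 105 108 108 104  95  93 107
250 147 147 145 116  92  67  71  71  67  62  62  60  61  55  86  94  93  93  95  92  92  92  90  72  63  77  83  84  84  84  86  79  66  94 139 144
253 147 147 146 122  94  78  74  66  68  69  75  74  75  90  89  93  92  91  92  93  93  94  95  79  76  66  75  75  75  75  76 128 142 147 146 145
expected pad corners [[305.8 222.3]
 [305.6 196.3]
 [292.6 222.5]
 [292.5 196.5]]
hung change side 18.700925191646842
amber 1.2179545454545455
jar 19.101944444444445
vials 5.5046971169420145
beaker 1.0135954135954135
tips 1.0601386896221903
spanner 34.79738015607581
```

```bash
python3 - <<'E'
from lib import *
from station import manip
a=cv2.imread("pics/top0.png").max(2);b=manip.read_camera("top")["color"].max(2);cv2.imwrite("pics/top_i.png",b)
def mids(g,x0,x1,rows):
    o=[]
    for r in rows:
        c=np.where(g[r,x0:x1]<60)[0];o.append((r,round(c.mean()+x0,1),len(c)) if len(c) else (r,))
    return o
print("new",mids(b,288,318,range(180,250,4)))
print("hung0",mids(a,348,376,range(180,250,8)));print("hung1",mids(b,348,376,range(180,250,8)))
c=cv2.imread("pics/top_h.png").max(2).astype(int);print("move h->i",np.abs(c-b)[175:255,285:325].mean())
for nm,x0,x1,y0,y1 in(("hung",345,376,178,255),("jar",340,366,272,296),("spanner",320,342,282,342),("vials",235,290,274,312),("tips",465,502,204,256)):
    A=a[y0:y1,x0:x1].astype(float);B=b[y0:y1,x0:x1].astype(float);print(nm,cv2.phaseCorrelate(A/A.mean(),B/B.mean()))
s=cv2.imread("pics/side_h.png").max(2)
print("new side band rows",[(c,np.where(s[150:260,c]<45)[0][:1]+150) for c in range(282,368,8)])
E
```

```text
new [(180, np.float64(302.0), 1), (184, np.float64(298.5), 10), (188, np.float64(302.9), 17), (192, np.float64(300.0), 25), (196, np.float64(300.5), 24), (200, np.float64(299.5), 10), (204, np.float64(299.5), 12), (208, np.float64(299.5), 12), (212, np.float64(300.5), 12), (216, np.float64(300.5), 12), (220, np.float64(300.5), 12), (224, np.float64(301.0), 11), (228, np.float64(301.0), 9), (232, np.float64(302.0), 9), (236, np.float64(303.5), 26), (240, np.float64(299.5), 18), (244, np.float64(303.0), 11), (248,)]
hung0 [(180, np.float64(360.5), 10), (188, np.float64(361.5), 12), (196, np.float64(359.5), 24), (204, np.float64(361.5), 12), (212, np.float64(361.5), 12), (220, np.float64(361.5), 12), (228, np.float64(361.0), 9), (236, np.float64(360.5), 26), (244, np.float64(361.0), 11)]
hung1 [(180, np.float64(360.5), 10), (188, np.float64(361.0), 11), (196, np.float64(359.5), 24), (204, np.float64(361.0), 11), (212, np.float64(361.5), 12), (220, np.float64(361.5), 12), (228, np.float64(361.0), 9), (236, np.float64(360.5), 26), (244, np.float64(360.5), 10)]
move h->i 1.2246875
hung ((-0.07457893783344005, 0.12632164185672679), 0.9224960999268074)
jar ((0.8917245579470308, -0.12287775563420844), 0.7588685070162925)
spanner ((-0.8286150437895952, -1.211999012831015), 0.2863463758315351)
vials ((0.05462115536821699, -0.42634688079828464), 0.3900183748377612)
tips ((0.016673122832376208, 0.009697151077347144), 0.9974718214602641)
new side band rows [(282, array([], dtype=int64)), (290, array([201])), (298, array([192])), (306, array([188])), (314, array([185])), (322, array([184])), (330, array([182])), (338, array([156])), (346, array([189])), (354, array([197])), (362, array([239]))]
```

The new pair hangs at rest, square across the rod to within about 4°. The other pair hasn't moved and the arm is clear. Handing in.

```bash
python3 -c "
from station import manip
print(manip.sign_off())"
```

```text
the job is handed in; nothing more can be done
None
```

The bath's power knob is turned down to its off stop, and the ear defenders hang at rest on the free part of the rod, about 4° off square, with the other pair unmoved and the job handed in at about 32 s.

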